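# Load and lock the pickle press, then start its timer

## Task

Load the pickle press: put every ring weight from the compartment tray over the press's post, then slide the lock sleeve all the way down over the post, its hole on the side of the brass spring button, so that the sleeve pushes the button in and the button pops out through the hole. With the press loaded and locked, press the timer's start button fully down and let it come back up. Leave the sauce bottle and the bowl where they stand.

Things in the scene. Friction and masses are not known exactly. Their poses are not given: they have to be found in the camera images.
- press: Pickle press, fixed, elsewhere each run: white 150 x 150 mm tub with green rim, round steel pressure plate (132 mm across, top at 40 mm) and in its middle an upright steel post, 16 x 16 mm, 166 mm tall above the plate. Origin: under the tub's middle, at table height. The post's sides lie along the press's x and y; the brass spring button is in its +x face.
- post_foot (a point): Where the post's axis meets the top of the pressure plate (40 mm above the table); axes as the press.
- post_top (a point): Middle of the post's top end, 206 mm above the table; axes as the press.
- latch (a joint): Spring button in the post's +x face, a brass dome 12 mm across, its centre 132 mm above the pressure plate. 0: it stands 6 mm out of the face; grows as it is pushed in (m; 0.006 is flush). Spring 2 N when out, 5 N when flush; the sleeve's flare pushes it in as the sleeve is pressed down with a few newtons (12 N at most).
- latch_tip (a point): Outermost point of the brass spring button's dome.
- sleeve: Lock sleeve, loose, upright, 0.12 kg: square aluminium tube 25 x 25 mm outside, bore 19 x 19, 74 mm tall, top closed by a black cap; the lowest 12 mm flare to 37 mm to lead it onto the post and over the button. A 15 mm square hole in its +x wall, 30 mm above the foot; y faces plain (grip there). Origin: foot centre, z to the cap. Home (closed top on the post's top), its foot is 102 mm above the plate.
- sleeve_hole (a point): Middle of the sleeve's hole, outer face of its +x wall, 30 mm above the foot. With the sleeve home and its x axis pointing the way of the press's x axis, the hole is level with the spring button, which then pops out through it. The foot stays clear of the stacked weights.
- tray: Low grey plastic tray, fixed (it stands elsewhere in each run), 182 (x) x 210 (y) mm: 2 rows of 3 compartments, row centres at x = -51 and +51 mm, compartment centres at y = -69, 0 and +69 mm, a 22 mm gutter between the rows. Floor 3 mm thick, all walls only 9 mm high above the table. Origin: under its middle.
- timer: Timer, fixed (it stands elsewhere in each run): white box 85 x 85 x 35 mm with a dark strip and a grey start button on top. Origin: under its middle.
- start (a joint): The timer's start button, round, 28 mm across, in a black collar; 0 is up, 0.006 m is fully down (5 N); springs back.
- start_top (a point): Middle of the start button's top face, 53 mm above the table when up; pressed straight down.
- sauce: Yellow squeeze bottle, 56 mm across, 158 mm tall; not part of the work. Origin: under its middle.
- bowl: White bowl, 110 mm across, 45 mm tall; not part of the work. Origin: under its middle.
- weight1: Steel ring weight, 60 mm outside, 40 mm hole, 16 mm tall, 0.16 to 0.26 kg, loose, lying flat in a compartment; all alike, four to six of them. Origin: centre of its underside (or top, if turned over). The post may be too long to lower a weight to the plate within a gripper: once it is over the post and below the spring button it may be let go to slide down.
- weight2: Steel ring weight, 60 mm outside, 40 mm hole, 16 mm tall, 0.16 to 0.26 kg, loose, lying flat in a compartment; all alike, four to six of them. Origin: centre of its underside (or top, if turned over). The post may be too long to lower a weight to the plate within a gripper: once it is over the post and below the spring button it may be let go to slide down.
- weight3: Steel ring weight, 60 mm outside, 40 mm hole, 16 mm tall, 0.16 to 0.26 kg, loose, lying flat in a compartment; all alike, four to six of them. Origin: centre of its underside (or top, if turned over). The post may be too long to lower a weight to the plate within a gripper: once it is over the post and below the spring button it may be let go to slide down.
- weight4: Steel ring weight, 60 mm outside, 40 mm hole, 16 mm tall, 0.16 to 0.26 kg, loose, lying flat in a compartment; all alike, four to six of them. Origin: centre of its underside (or top, if turned over). The post may be too long to lower a weight to the plate within a gripper: once it is over the post and below the spring button it may be let go to slide down.
- weight5: Steel ring weight, 60 mm outside, 40 mm hole, 16 mm tall, 0.16 to 0.26 kg, loose, lying flat in a compartment; all alike, four to six of them. Origin: centre of its underside (or top, if turned over). The post may be too long to lower a weight to the plate within a gripper: once it is over the post and below the spring button it may be let go to slide down.
- weight6: Steel ring weight, 60 mm outside, 40 mm hole, 16 mm tall, 0.16 to 0.26 kg, loose, lying flat in a compartment; all alike, four to six of them. Origin: centre of its underside (or top, if turned over). The post may be too long to lower a weight to the plate within a gripper: once it is over the post and below the spring button it may be let go to slide down.
Not all that is in view belongs to the job. Leave any blue, green or red look-alike of the timer alone.

How it is judged:
By the outcome, as a careful person would: the job done as asked, in the order asked, and still so for the second after the job is handed in, with the robot touching nothing.
Of weight1, weight2, weight3, weight4, weight5, weight6 only 4 to 6 are there at a start; the rules pass over those that are not, and their reading is None.
At some moment in a run one of weight1, weight2, weight3, weight4, weight5, weight6 may be knocked a few centimetres aside while the robot is not near it.
It also fails if it takes over 210 s, if anything falls off the work surface, if the arm or the gripper's body presses on something with over 40 N, if the wrist force passes 120 N, or if a joint passes its speed limit or range.

## Robot

A 7-joint arm with a two-finger parallel gripper is mounted at the origin on the work surface. World frame = base frame: x ahead of the robot, y to its left, z up, the work surface at z = 0. Lengths are in mm, angles in rad, forces in N, time in s.
With the tool pointing down it reaches from about 400 to 875 mm from the base axis. Payload 4.4 kg.
Tool frame: the origin (TCP) lies at the very end of the fingers, on their centre line; the grasp point (between the pads) lies ctrl.grip_depth behind it (ctrl.grip_depth is the distance from the TCP to the grasp point, in mm); z points along the fingers, y is the direction in which the jaws open and shut (so a half turn about z gives the same grasp; the last joint's range is limited). The gripper opens to 85 mm and grips with 20 to 120 N. Pads are 22 mm wide; open, the fingers measure 114 mm over their backs; the gripper's body (76 mm by 85 mm) begins 54 mm behind the grasp point. The pads swing forward as they close: fully open they stand 13 mm farther back than shut.
Start: joints at [-1.185, 0.628, 0.038, 1.517, -0.027, 0.996, -0.02], TCP at [283.76, 584.806, 231.313] pointing down, gripper open.
Joint ranges: [-3.06, 3.06], [-0.37, 2.12], [-1.25, 1.32], [0.18, 2.47], [-1.1, 4.24], [0.23, 1.98], [-2.94, 2.94]. Speed limits (rad/s): [2.57, 2.57, 3.14, 3.14, 3.14, 3.14, 3.14].

## Interface

Orientations are given as [roll, pitch, yaw] about the fixed x, y, z axes, in that order (R = Rz(yaw) Ry(pitch) Rx(roll)).
In Python, from cell import ctrl gives the robot as it stands.
- The arm moves only by the tool servo_tool, never from a script. Its argument "commands" is one flat list of numbers, 5 for each row, row after row: the shift along the tool's x, y, z in units of 25 mm (1.0 is 25 mm), then the turn about the tool's z in units of 6 degrees (1.0 is 6 degrees), then the closure, from 0 (fully open) to 1 (shut). In form: [tx, ty, tz, twist, gripper, tx, ty, tz, twist, gripper, ...]. A call has 1 to 10 rows; each row is the pose to reach, as a shift and turn from the pose commanded when the call began, along the tool's axes at that moment; what a row does not reach only later rows make up. A row lasts 1/12 s, in which the tool goes at most 41.7 mm and 7.16 degrees, less where a joint would pass 70% of its speed; a pose out of reach is approached as far as the arm can. A call with a gripper value outside its range is refused whole. The fingers move at their own pace and stop on an object; the grip force is fixed at half the most. Time passes only in rows, so rows that repeat a pose let the fingers close. It gives the time, the measured TCP pose, the force and the opening at its end, in the units of the state.
- ctrl.read_state(): the state, without advancing time (a new reading comes with each control period).
- ctrl.get_image(name): name is "scene" or "top" or "wrist"; returns a dict with "img" (400x640x3 uint8, blue, green, red), "K" (3x3 intrinsics, pixels), "T" (4x4, takes a point from camera to world coordinates). Camera axes: x right, y down, z forward; pixel columns grow to the right and rows downward; lengths in mm; the calibration is good to about 2 mm. A picture is of the moment at which its call begins. There is no depth.
- ctrl.finish_job(): hands the job in, once; it reports no verdict.
The state is a dict: "clock": time; "qpos": joint angles; "qd": joint speeds; "tau": joint torques, N m; "eef_pos": TCP position; "tool_rot": TCP orientation; "force": force on the tool from outside, world axes, zero at the start; "torque": the same for the moment, N m; "width": finger opening in mm.
Only numpy, scipy, OpenCV 4.12 (cv2) and the standard library are available. Lean on these libraries where they do the work, as an engineer would, in place of code of your own. Each camera call takes 0.05 s, during which the arm holds its last target.

## Working session

There is one attempt and no reset: what is moved stays moved. The work goes in short steps, Python scripts to look and compute and a tool call to move; the robot and the scene stay as the last step left them, time stands still between calls to the robot, and variables do not carry over. Pictures are saved under pics/ and viewed, and the job is handed in when it is done.

Besides the shell and the picture viewer there is one more tool, called after ">>>" by a JSON object that holds its "fn" and its "kwargs". servo_tool: Moves the arm, as the interface text tells. Its arguments: {"type":"object","properties":{"commands":{"type":"array","items":{"type":"number"}}},"required":["commands"]}

```bash
ls; mkdir -p pics
python3 - <<'E'
from cell import ctrl
import cv2
print(ctrl.read_state(), ctrl.grip_depth)
for n in ("scene","top","wrist"):
    d=ctrl.get_image(n); cv2.imwrite(f"pics/{n}0.png",d["img"]); print(n,d["K"].tolist(),d["T"].round(3).tolist())
E
```

```text
pics
{'clock': 0.0, 'qpos': array([-1.18483389,  0.6293529 ,  0.03844433,  1.51838833, -0.02702755,
        0.99629867, -0.02002136]), 'qd': array([-5.49179917e-04, -2.74152702e-04, -4.64352407e-04, -1.16628820e-03,
       -1.56039689e-04,  7.81161660e-04,  1.94495447e-05]), 'tau': array([-2.04979033e-04, -5.63394535e+01,  1.22574572e+00, -1.93450785e+01,
        1.08476565e-02,  1.05165059e-02, -1.24647420e-05]), 'eef_pos': array([283.44880615, 584.23300178, 230.37824529]), 'tool_rot': array([-3.13966325e+00,  4.64994911e-06,  2.68979149e+00]), 'force': array([-0.01382194,  0.12769668, -0.18409335]), 'torque': array([-0.00942784,  0.00323896, -0.01337015]), 'width': 85.55548335734538} 18.700000000000003
scene [[410.8553590319881, 0.0, 313.8656592051052], [0.0, 410.8553590319881, 200.12408583951205], [0.0, 0.0, 1.0]] [[-0.522, 0.451, -0.724, 1394.769], [0.853, 0.291, -0.433, 471.674], [0.015, -0.844, -0.537, 793.823], [0.0, 0.0, 0.0, 1.0]]
top [[426.1528790687481, 0.0, 317.31396087162256], [0.0, 426.1528790687481, 191.59362736241624], [0.0, 0.0, 1.0]] [[0.006, -0.982, 0.188, 270.015], [-1.0, -0.009, -0.016, -62.071], [0.018, -0.188, -0.982, 1505.207], [0.0, 0.0, 0.0, 1.0]]
wrist [[289.41873854999625, 0.0, 319.9882499167185], [0.0, 289.41873854999625, 197.21026679301738], [0.0, 0.0, 1.0]] [[0.437, 0.867, 0.241, 223.128], [0.9, -0.42, -0.119, 615.357], [-0.002, 0.269, -0.963, 372.233], [0.0, 0.0, 0.0, 1.0]]
```

View pics/scene0.png

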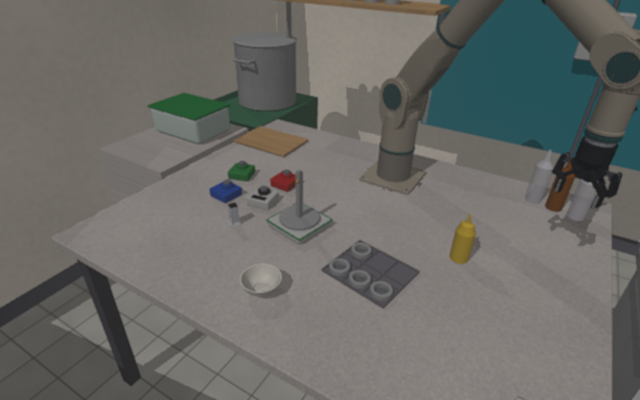

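View pics/top0.png

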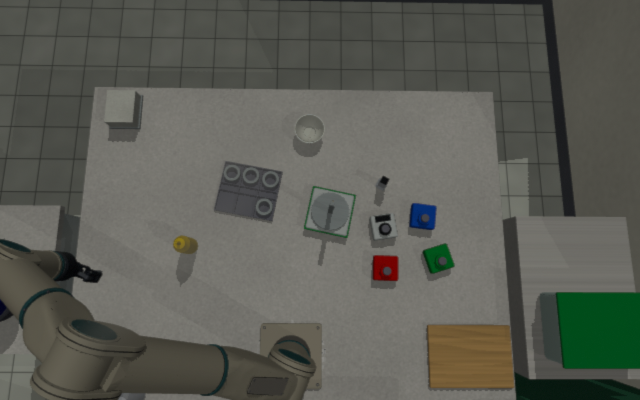

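View pics/wrist0.png

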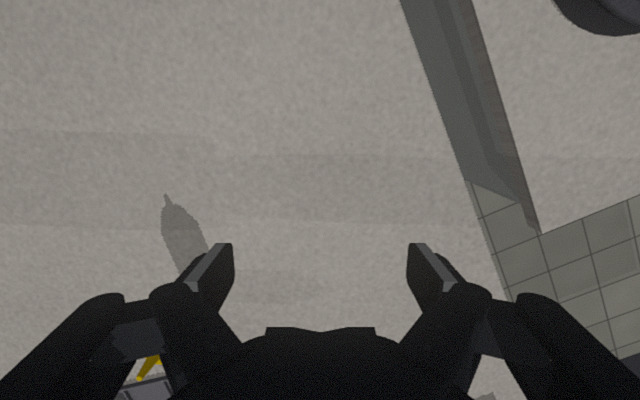

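Both views show four weights: three in the far tray row and one in the near row. The press is at top (330,212), the sleeve at (384,181), and the white timer at (383,228), with blue, red and green look-alikes nearby. The bowl is at (309,129) and the bottle at (184,244). Next I'll take enlarged crops and rough positions.

```bash
cat > h.py <<'E'
from cell import ctrl
import numpy as np, cv2
def ray(d,u,v):
    r=np.linalg.inv(d["K"])@np.array([u,v,1.]); T=np.array(d["T"]); return T[:3,3],T[:3,:3]@r
def onz(d,u,v,z):
    o,r=ray(d,u,v); return o+r*(z-o[2])/r[2]
def proj(d,p):
    T=np.array(d["T"]); c=T[:3,:3].T@(np.asarray(p,float)-T[:3,3]); q=d["K"]@c; return q[:2]/q[2]
def tri(obs):
    A=np.zeros((3,3));b=np.zeros(3)
    for d,u,v in obs:
        o,r=ray(d,u,v); r=r/np.linalg.norm(r); P=np.eye(3)-np.outer(r,r); A+=P;b+=P@o
    return np.linalg.solve(A,b)
def crop(d,x0,y0,x1,y1,f,name):
    im=cv2.resize(d["img"][y0:y1,x0:x1],None,fx=f,fy=f,interpolation=cv2.INTER_CUBIC)
    cv2.imwrite("pics/"+name,im)
E
python3 - <<'E'
from h import *
d=ctrl.get_image("top"); s=ctrl.get_image("scene")
crop(d,210,110,450,290,3.3,"tc.png"); crop(s,170,150,430,310,3,"sc.png")
for n,u,v,z in [("w",232,173,16),("w",251,176,16),("w",270,180,16),("w",263,207,16),("plate",330,212,40),("timer",383,228,35),("sleeve",384,181,74),("bowl",309,129,45),("sauce",182,243,150)]:
    p=onz(d,u,v,z); print(n,p.round(0),np.hypot(p[0],p[1]).round())
E
```

```text
w [620. 218.  16.] 657.0
w [609. 150.  16.] 628.0
w [595.  82.  16.] 601.0
w [498. 104.  16.] 509.0
plate [ 479. -131.   40.] 496.0
timer [ 425. -315.   35.] 529.0
sleeve [ 583. -316.   74.] 663.0
bowl [778. -55.  45.] 780.0
sauce [361. 340. 150.] 496.0
```

View pics/tc.png

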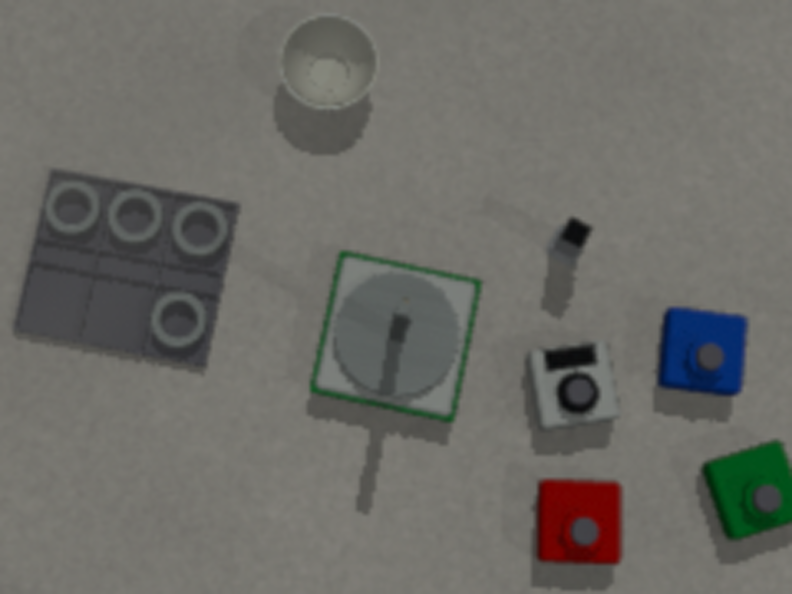

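View pics/sc.png

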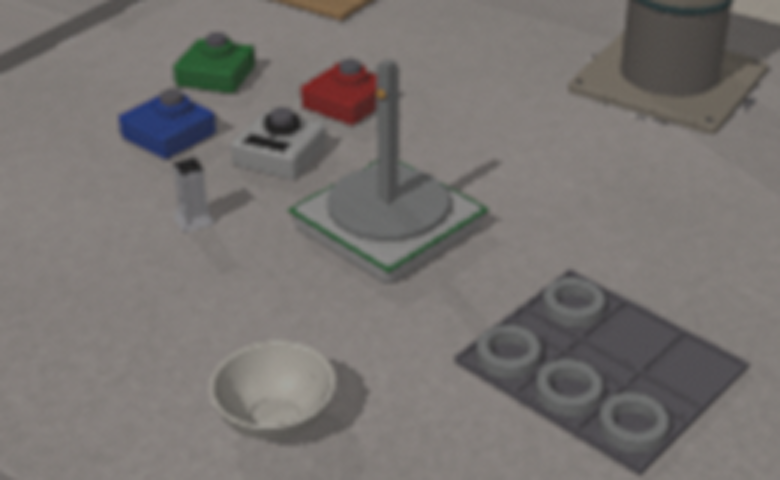

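```bash
cat >> h.py <<'E'
def plan(x,y,z,yaw_deg,cmd=None):
    """print shift in tool units from the present pose (or commanded cmd=(x,y,z,yawdeg))"""
    s=ctrl.read_state()
    if cmd is None: p=s["eef_pos"]; w=s["tool_rot"][2]
    else: p=np.array(cmd[:3],float); w=np.radians(cmd[3])
    ex=np.array([np.cos(w),np.sin(w)]); ey=np.array([np.sin(w),-np.cos(w)])
    d=np.array([x,y,z])-p
    tw=-(np.degrees(np.radians(yaw_deg)-w)+180)%360-180 if False else -(((yaw_deg-np.degrees(w))+180)%360-180)
    print("now",p.round(1),"yaw",np.degrees(w).round(2),"F",s["force"].round(1),"wid",round(s["width"],1),"t",round(s["clock"],2))
    print("units tx ty tz tw:",np.round([d[:2]@ex/25,d[:2]@ey/25,-d[2]/25,tw/6],3),"rows>=",round(max(np.linalg.norm(d)/41.7,abs(tw)/7.16),1))
E
python3 - <<'E'
from h import *
d=ctrl.get_image("top"); im=d["img"]; hsv=cv2.cvtColor(im,cv2.COLOR_BGR2HSV)
g=cv2.cvtColor(im,cv2.COLOR_BGR2GRAY)
# tray mask: dark region vs table
roi=g[150:230,205:295]; print(np.percentile(roi,[5,25,50,75,95]))
big=cv2.resize(g,None,fx=4,fy=4,interpolation=cv2.INTER_CUBIC)
m=np.zeros_like(big); m[150*4:230*4,205*4:295*4]=(big[150*4:230*4,205*4:295*4]>95)*255
cv2.imwrite("pics/m.png",np.hstack([big[600:920,820:1180],m[600:920,820:1180]]))
# green rim
gm=cv2.inRange(hsv,(45,80,30),(90,255,255)); gm[:, :295]=0; gm[:,365:]=0; gm[:180]=0; gm[250:]=0
c,_=cv2.findContours(gm,cv2.RETR_EXTERNAL,cv2.CHAIN_APPROX_NONE); c=np.vstack(c); r=cv2.minAreaRect(c)
box=cv2.boxPoints(r); print("rim box",box.round(1).tolist())
W=np.array([onz(d,u,v,33)[:2] for u,v in box]); print(W.round(1),W.mean(0).round(1),np.linalg.norm(np.diff(W,axis=0),axis=1).round(1),[np.degrees(np.arctan2(*(W[(i+1)%4]-W[i])[::-1])).round(1) for i in range(4)])
E
```

```text
[ 59.  72. 112. 116. 119.]
rim box [[303.29998779296875, 228.3000030517578], [312.5, 185.39999389648438], [355.8999938964844, 194.6999969482422], [346.70001220703125, 237.60000610351562]]
[[ 422.   -39. ]
 [ 573.7  -69.5]
 [ 541.8 -222.4]
 [ 391.  -188.9]] [ 482.1 -129.9] [154.8 156.1 154.4] [np.float64(-11.4), np.float64(-101.8), np.float64(167.5), np.float64(78.3)]
```

View pics/m.png

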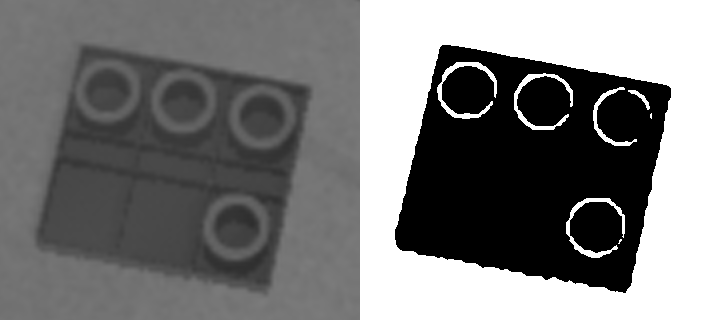

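The mask picture shows the tray outline as one clean blob, with the four ring tops as bright circles at crop (108,91), (183,100), (262,117) and (236,228). I'll fit those now.

```bash
cat > rings.py <<'E'
from h import *
def rings(show=True):
    d=ctrl.get_image("top"); g=cv2.cvtColor(d["img"],cv2.COLOR_BGR2GRAY)
    x0,y0,x1,y1=205,150,295,230
    b=cv2.resize(g[y0:y1,x0:x1],None,fx=4,fy=4,interpolation=cv2.INTER_CUBIC)
    tr=(b<97).astype(np.uint8)*255
    c,_=cv2.findContours(tr,cv2.RETR_EXTERNAL,cv2.CHAIN_APPROX_NONE); c=max(c,key=cv2.contourArea)
    full=lambda u,v:((u-1.5)/4+x0,(v-1.5)/4+y0)
    box=cv2.boxPoints(cv2.minAreaRect(c))
    W=np.array([onz(d,*full(u,v),5)[:2] for u,v in box])
    if show:
        print("tray mid",W.mean(0).round(1),"sides",np.linalg.norm(np.diff(W,axis=0),axis=1).round(1),"ang",[np.degrees(np.arctan2(*(W[(i+1)%4]-W[i])[::-1])).round(1) for i in range(4)])
    inside=np.zeros_like(b); cv2.drawContours(inside,[c],-1,255,-1); inside=cv2.erode(inside,np.ones((7,7)))
    rm=((b>85)&(inside>0)).astype(np.uint8)*255
    cs,_=cv2.findContours(rm,cv2.RETR_EXTERNAL,cv2.CHAIN_APPROX_NONE); out=[]
    for k in cs:
        if len(k)>40:
            (u,v),(a,bb),_=cv2.fitEllipse(cv2.convexHull(k)); p=onz(d,*full(u,v),19)
            if show: print("ring",p.round(1),"axes px",round(a/4,1),round(bb/4,1),"mm",round(a/4*3.5),len(k))
            out.append(p)
    return out
if __name__=="__main__": rings()
E
python3 rings.py; python3 -c "
from h import *
plan(560,150,320,79)"
```

```text
tray mid [556.1 162.3] sides [194.1 222.5 193.4] ang [np.float64(-7.9), np.float64(-100.7), np.float64(170.5), np.float64(79.5)]
ring [500.3 102.   19. ] axes px 15.9 16.3 mm 56 184
ring [599.8  82.   19. ] axes px 15.5 16.1 mm 54 178
ring [613.3 152.3  19. ] axes px 15.7 16.3 mm 55 179
ring [622.8 220.2  19. ] axes px 15.6 16.4 mm 55 182
now [283.7 584.7 231.1] yaw 154.11 F [ 0.7 -0.1 -0. ] wid 85.3 t 0.35
units tx ty tz tw: [-17.535 -10.817  -3.557  12.519] rows>= 12.5
```

>>> {"fn": "servo_tool", "kwargs": {"commands": [0,0,-3.5,0,0,-1.5,-0.9,-3.5,1,0,-3,-1.8,-3.5,2.2,0,-4.5,-2.8,-3.5,3.4,0,-6,-3.7,-3.5,4.5,0,-7.5,-4.6,-3.5,5.6,0,-9,-5.5,-3.5,6.7,0,-10.5,-6.5,-3.5,7.8,0,-12,-7.4,-3.5,8.9,0,-13,-8,-3.5,10,0]}}

```text
clock: 1.18
eef_pos: [478.0, 279.0, 319.2]
tool_rot: [3.141, -0.001, 1.637]
force: [0.6, 1.0, -0.4]
width: 85.2
```

```bash
python3 -c "
from h import *
plan(560,150,320,80)"
```

```text
now [478.  279.  319.2] yaw 93.8 F [ 0.6  1.  -0.4] wid 85.2 t 1.18
units tx ty tz tw: [-5.364  2.929 -0.033  2.301] rows>= 3.7
```

>>> {"fn": "servo_tool", "kwargs": {"commands": [-1.3,0.7,0,0.6,0,-2.6,1.5,0,1.2,0,-4,2.2,0,1.8,0,-5.3,2.9,0,2.3,0,-5.3,2.9,0,2.3,0,-5.3,2.9,0,2.3,0]}}

```text
clock: 1.68
eef_pos: [560.2, 150.8, 318.9]
tool_rot: [3.141, 0.001, 1.396]
force: [0.1, 1.1, 0.5]
width: 85.4
```

```bash
python3 -c "
from h import *
plan(560,150,320,80)
d=ctrl.get_image('wrist'); cv2.imwrite('pics/w1.png',d['img'])
for p in [(500.3,102,19),(599.8,82,19),(613.3,152.3,19),(622.8,220.2,19)]: print(proj(d,p).round(1))
"
```

```text
now [560.2 150.8 318.9] yaw 80.01 F [0.1 1.1 0.5] wid 85.4 t 1.68
units tx ty tz tw: [-0.034 -0.003 -0.046  0.002] rows>= 0.0
[287.7 199.9]
[351.6 201.3]
[353.7 156.3]
[353.5 109.3]
```

View pics/w1.png

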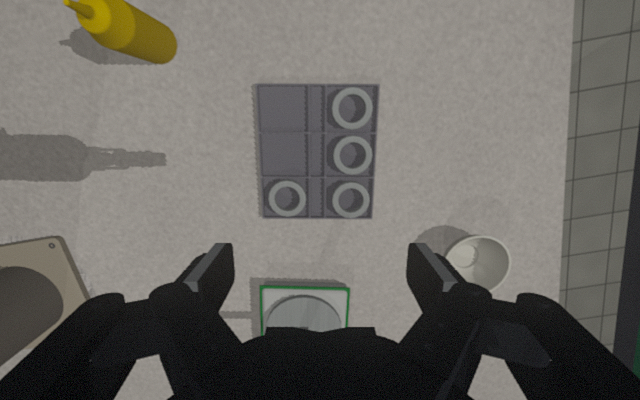

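The wrist view shows the rings at (287,198), (351,200), (353,156) and (353,107), within about 2 px of the projected top-view fits. The jaws are parallel to the tray rows. I'll refine the centres from this view.

```bash
cat > wr.py <<'E'
from h import *
def wrings(guesses,z=19,show=True):
    d=ctrl.get_image("wrist"); g=cv2.cvtColor(d["img"],cv2.COLOR_BGR2GRAY); out=[]
    f=4
    for p in guesses:
        u,v=proj(d,(p[0],p[1],z)); u,v=int(round(u)),int(round(v)); 
        r=int(30*np.linalg.norm(proj(d,(p[0]+1,p[1],z))-proj(d,(p[0],p[1],z)))*1.35)
        sub=g[max(v-r,0):v+r,max(u-r,0):u+r]; b=cv2.resize(sub,None,fx=f,fy=f,interpolation=cv2.INTER_CUBIC)
        t,_=cv2.threshold(b,0,255,cv2.THRESH_OTSU); m=(b>t+8).astype(np.uint8)*255
        cs,_=cv2.findContours(m,cv2.RETR_EXTERNAL,cv2.CHAIN_APPROX_NONE)
        k=max(cs,key=cv2.contourArea); (a,bb),(A,B),_=cv2.fitEllipse(cv2.convexHull(k))
        q=onz(d,(a-1.5)/f+max(u-r,0),(bb-1.5)/f+max(v-r,0),z)
        sc=np.linalg.norm(proj(d,(p[0]+1,p[1],z))-proj(d,(p[0],p[1],z)))
        print("ring",q.round(1),"dia",round(A/f/sc,1),round(B/f/sc,1)); out.append(q)
    return out
if __name__=="__main__":
    wrings([(500.3,102,19),(599.8,82,19),(613.3,152.3,19),(622.8,220.2,19)])
E
python3 wr.py; python3 -c "
from h import *
plan(500,102,120,80)"
```

```text
ring [499.7 104.6  19. ] dia 55.5 58.5
ring [598.9  84.5  19. ] dia 54.7 57.7
ring [612.1 154.6  19. ] dia 56.7 58.5
ring [621.2 222.5  19. ] dia 57.6 60.3
now [558.7 154.8 318.6] yaw 80.38 F [-0.3  0.1 -0.6] wid 85.4 t 1.78
units tx ty tz tw: [-2.473 -1.964  7.943  0.063] rows>= 5.1
```

```bash
python3 -c "
from h import *
for i in range(3):
  plan(499.5,104,120,80); ctrl.get_image('top')"
```

```text
now [558.7 154.8 318.6] yaw 80.38 F [-0.3  0.1 -0.6] wid 85.4 t 1.78
units tx ty tz tw: [-2.398 -1.997  7.943  0.063] rows>= 5.1
now [558.5 155.4 318.6] yaw 80.46 F [0.1 0.2 0.1] wid 85.3 t 1.83
units tx ty tz tw: [-2.419 -1.988  7.944  0.076] rows>= 5.1
now [558.5 155.6 318.6] yaw 80.49 F [-0.4 -0.1  0.8] wid 85.7 t 1.88
units tx ty tz tw: [-2.427 -1.985  7.945  0.081] rows>= 5.1
```

>>> {"fn": "servo_tool", "kwargs": {"commands": [-0.6,-0.5,1.2,0,0,-1.2,-1,2.6,0,0,-1.8,-1.5,4,0,0,-2.4,-2,5.4,0.1,0,-2.4,-2,6.8,0.1,0,-2.4,-2,7.5,0.1,0,-2.4,-2,7.9,0.1,0,-2.4,-2,7.9,0.1,0,-2.4,-2,7.9,0.1,0,-2.4,-2,7.9,0.1,0]}}

```text
clock: 2.77
eef_pos: [501.0, 103.6, 122.5]
tool_rot: [3.139, -0.001, 1.392]
force: [-0.0, -0.1, 0.4]
width: 85.5
```

```bash
python3 -c "
from h import *
plan(500,104,40,80)
d=ctrl.get_image('wrist'); cv2.imwrite('pics/w2.png',d['img'])
print(proj(d,(500,104,19)))
"
```

```text
now [501.  103.6 122.5] yaw 79.76 F [-0.  -0.1  0.4] wid 85.5 t 2.77
units tx ty tz tw: [ 0.008 -0.044  3.301 -0.04 ] rows>= 2.0
[317.95060516 198.08971284]
```

View pics/w2.png

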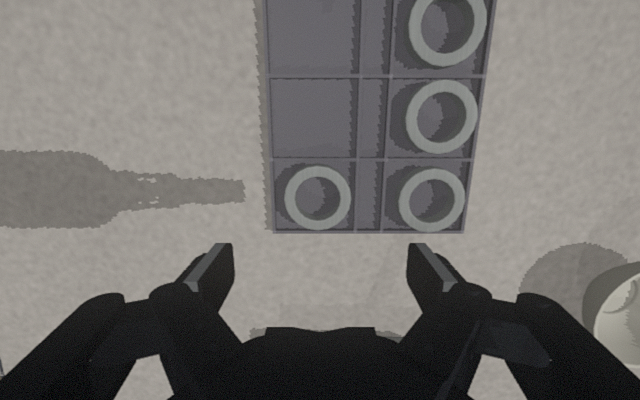

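At z = 120 the target ring is at (318,198), which is where (500,104,19) projects. Its neighbour is at (432,200). I'll refine, then descend.

```bash
python3 -c "
from wr import *
wrings([(500,104,19),(599,83,19),(612,153,19)])
plan(500,104,8,80)"
```

```text
ring [499.6 104.6  19. ] dia 55.8 58.0
ring [598.6  84.4  19. ] dia 52.8 58.9
ring [611.8 154.4  19. ] dia 54.7 61.2
now [501.  103.5 122.6] yaw 79.74 F [-0.5  0.5  0.3] wid 85.8 t 2.87
units tx ty tz tw: [ 0.012 -0.041  4.586 -0.043] rows>= 2.7
```

>>> {"fn": "servo_tool", "kwargs": {"commands": [0,0,1,0,0,0,-0.05,2.2,0,0,0,-0.05,3.2,0,0,0,-0.05,4,0,0,0,-0.05,4.4,0,0,0,-0.05,4.55,0,0,0,-0.05,4.55,0,0,0,-0.05,4.55,0,0,0,-0.05,4.55,0,0]}}

```text
clock: 3.62
eef_pos: [499.6, 103.5, 8.8]
tool_rot: [3.139, -0.001, 1.391]
force: [0.5, 0.0, 0.5]
width: 85.2
```

```bash
python3 -c "
from h import *
plan(499.6,104.5,6,80)
d=ctrl.get_image('wrist'); cv2.imwrite('pics/w3.png',d['img'])
"
```

```text
now [499.6 103.5   8.8] yaw 79.72 F [0.5 0.  0.5] wid 85.2 t 3.62
units tx ty tz tw: [ 0.041 -0.009  0.111 -0.047] rows>= 0.1
```

View pics/w3.png

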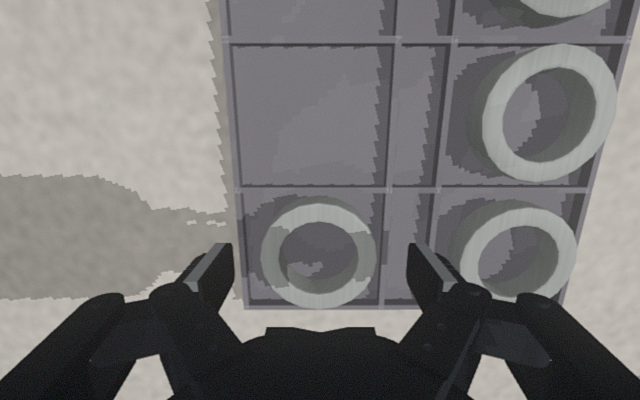

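The jaws straddle the ring at (318,255), with the right finger over the gutter and clear of the neighbour at (518,255). I'll lower to 6 mm and close.

>>> {"fn": "servo_tool", "kwargs": {"commands": [0.04,0,0.1,0,0,0.04,0,0.1,0,0.2,0.04,0,0.1,0,1,0.04,0,0.1,0,1,0.04,0,0.1,0,1,0.04,0,0.1,0,1,0.04,0,0.1,0,1,0.04,0,0.1,0,1]}}

```text
clock: 4.33
eef_pos: [498.9, 104.4, 5.7]
tool_rot: [3.141, -0.001, 1.391]
force: [-2.3, 0.4, 7.1]
width: 56.8
```

```bash
python3 -c "
from h import *
plan(499.6,104.5,6,80)
d=ctrl.get_image('wrist'); cv2.imwrite('pics/w4.png',d['img'])
"
```

```text
now [498.9 104.4   5.7] yaw 79.72 F [-2.3  0.4  7.1] wid 56.8 t 4.33
units tx ty tz tw: [ 0.01   0.025 -0.011 -0.047] rows>= 0.0
```

View pics/w4.png

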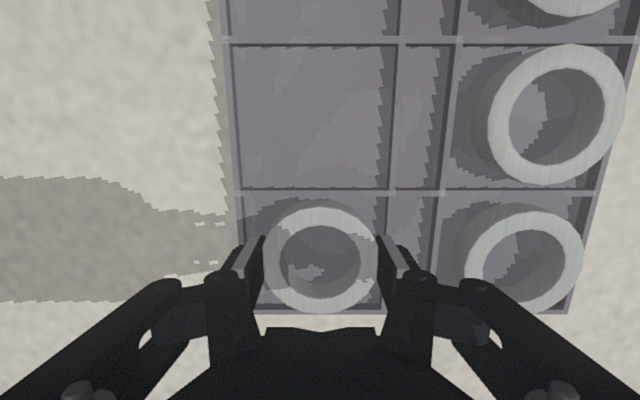

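>>> {"fn": "servo_tool", "kwargs": {"commands": [0,0,-0.3,0,1,0,0,-0.8,0,1,0,0,-1.6,0,1,0,0,-2.6,0,1,0,0,-3.6,0,1,0,0,-4.6,0,1,0,0,-5,0,1,0,0,-5,0,1]}}

```text
clock: 5.05
eef_pos: [500.2, 104.6, 132.2]
tool_rot: [3.137, -0.002, 1.391]
force: [-0.4, -0.5, -1.4]
width: 56.1
```

```bash
python3 -c "
from h import *
plan(499.6,104.5,6,80)
d=ctrl.get_image('wrist'); cv2.imwrite('pics/w5.png',d['img'])
"
```

```text
now [500.2 104.6 132.2] yaw 79.72 F [-0.4 -0.5 -1.4] wid 56.1 t 5.05
units tx ty tz tw: [-0.007 -0.024  5.048 -0.047] rows>= 3.0
```

View pics/w5.png

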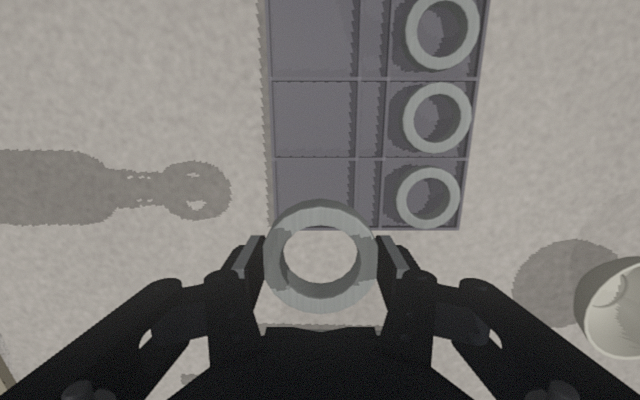

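```bash
cat > held.py <<'E'
from h import *
def held(dz,name=None):
    # fit the held ring's top inner rim: ring top z = eef z + dz
    d=ctrl.get_image("wrist"); s=ctrl.read_state(); z=s["eef_pos"][2]+dz
    if name: cv2.imwrite("pics/"+name,d["img"])
    g=cv2.cvtColor(d["img"],cv2.COLOR_BGR2GRAY)
    p=onz(d,322,257,z); print("pix322,257 ->",p.round(1), "tcp",s["eef_pos"].round(1),"tcp pix",proj(d,s["eef_pos"]).round(1), "ringtop-axis pix",proj(d,[*s["eef_pos"][:2],z]).round(1))
    for q in [(264,256),(380,256),(322,200)]: print(q,(onz(d,*q,z)-s["eef_pos"]).round(1))
held(13.3)
E
python3 held.py; python3 -c "
from h import *
plan(482.5,-130,235,79)"
```

```text
pix322,257 -> [501.  106.8 142.9] tcp [498.3 104.5 129.6] tcp pix [317.6 250.1] ringtop-axis pix [317.4 262.1]
(264, 256) [-25.3   8.   13.3]
(380, 256) [30.9 -2.3 13.3]
(322, 200) [ 7.9 31.1 13.3]
now [498.3 104.5 129.6] yaw 79.74 F [ 0.1 -0.2 -1.8] wid 56.2 t 5.15
units tx ty tz tw: [-9.341  1.051 -4.217  0.123] rows>= 6.2
```

```bash
python3 -c "
from h import *
d=ctrl.get_image('top'); s=ctrl.get_image('scene')
p=tri([(d,331.8,206.4),(s,299.3,171)]);print(p, onz(d,331.8,206.4,206))
print('plate', onz(d,330,212,40))
print(proj(d,(482,-130,206)),proj(s,(482,-130,206)),proj(s,(482,-130,40)))
print('btn', tri([(d,210+407/3.3,110+298/3.3),(s,297,181)]))
crop(d,300,180,362,242,10,'tp.png'); crop(s,260,155,340,245,7,'sp.png')
"
```

```text
[ 474.44132902 -130.57279762  198.40577445] [ 472.4341637  -128.77129322  206.        ]
plate [ 478.58259682 -131.03151936   40.        ]
[332.19585564 203.34269192] [298.61010155 169.90243954] [298.84598588 215.32087094]
btn [ 495.09360008 -131.95894726  173.85139724]
```

View pics/tp.png

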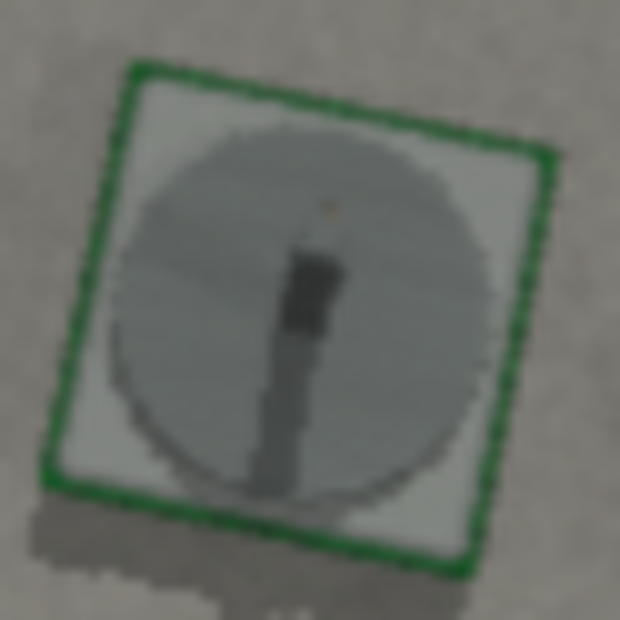

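View pics/sp.png

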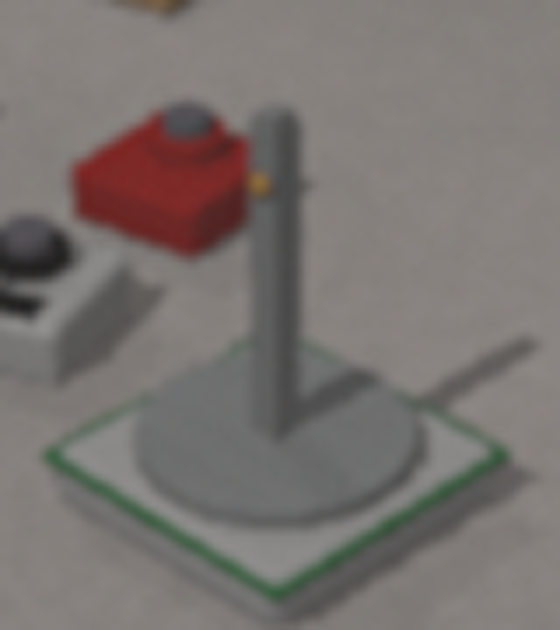

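The top crop shows the brass button at (330,205), just on the world +x side of the post top. The scene view agrees, with the brass on the left front face, so the press's +x has yaw of about −12°. The post axis is about (482,−130). Now I'll carry the ring over.

>>> {"fn": "servo_tool", "kwargs": {"commands": [0,0,-1.2,0,1,0,0,-2.6,0,1,-0.7,0.1,-4,0,1,-2,0.2,-4.6,0,1,-3.4,0.4,-4.6,0,1,-4.8,0.5,-4.6,0,1,-6.2,0.7,-4.6,0,1,-7.6,0.8,-4.6,0,1,-8.8,1,-4.6,0.1,1,-9.35,1.05,-4.6,0.1,1]}}

```text
clock: 6.08
eef_pos: [481.5, -135.5, 243.9]
tool_rot: [-3.14, 0.003, 1.375]
force: [-0.8, -0.5, -1.7]
width: 56.7
```

>>> {"fn": "servo_tool", "kwargs": {"commands": [0,0,0,0,1,0,0,0,0,1,0,0,0,0,1]}}

```text
clock: 6.33
eef_pos: [482.5, -129.0, 243.9]
tool_rot: [-3.139, -0.001, 1.382]
force: [0.8, -0.4, -1.8]
width: 56.4
```

```bash
python3 -c "
from h import *
plan(482,-130,140,79)
d=ctrl.get_image('wrist'); cv2.imwrite('pics/w6.png',d['img'])
print(proj(d,(482,-130,206)))
print('btn',onz(ctrl.get_image('top'),333,200.5,172))
"
```

```text
now [ 482.5 -129.   243.9] yaw 79.18 F [ 0.8 -0.4 -1.8] wid 56.4 t 6.33
units tx ty tz tw: [-0.041 -0.013  4.157  0.029] rows>= 2.5
[319.03345527 226.54148764]
btn [ 496.71146096 -134.33881341  172.        ]
```

View pics/w6.png

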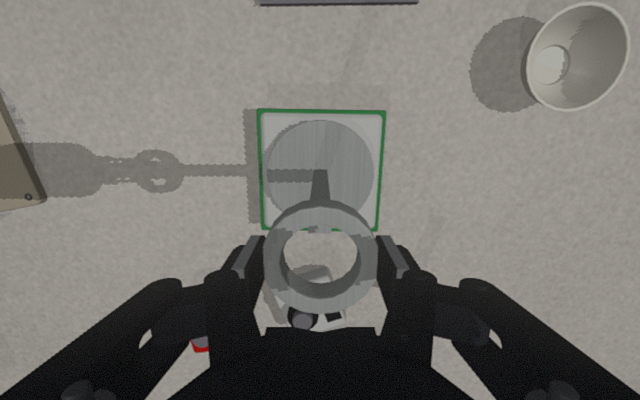

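The post runs up the image column at 320 and its top is hidden behind the ring's front rim. That agrees with the projected (319,226), so the lateral alignment is good. Descending.

>>> {"fn": "servo_tool", "kwargs": {"commands": [-0.04,0,0.7,0,1,-0.04,0,1.4,0,1,-0.04,0,1.9,0,1,-0.04,0,2.2,0,1,-0.04,0,2.2,0,1]}}

```text
clock: 6.85
eef_pos: [481.9, -130.0, 188.6]
tool_rot: [-3.138, -0.0, 1.383]
force: [-0.5, -0.1, -1.4]
width: 56.7
```

```bash
python3 -c "
from h import *
plan(482,-130,140,79)
d=ctrl.get_image('wrist'); cv2.imwrite('pics/w7.png',d['img'])
crop(ctrl.get_image('scene'),250,120,350,240,5,'s7.png')
"
```

```text
now [ 481.9 -130.   188.6] yaw 79.22 F [-0.5 -0.1 -1.4] wid 56.7 t 6.85
units tx ty tz tw: [1.000e-03 5.000e-03 1.943e+00 3.600e-02] rows>= 1.2
```

View pics/w7.png

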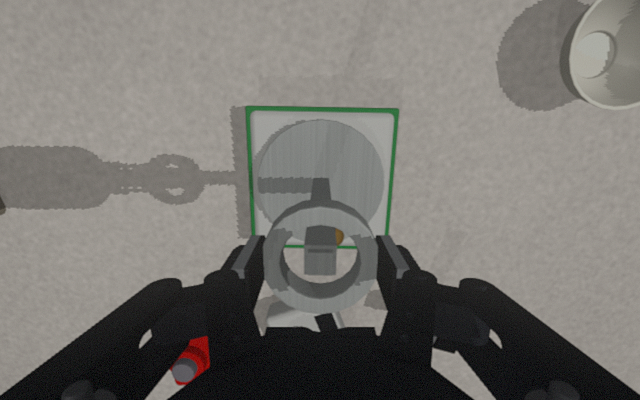

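View pics/s7.png

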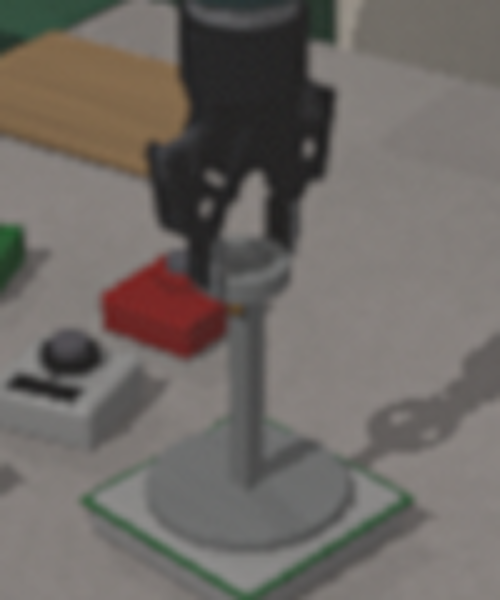

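The post top is inside the ring at (320,260), and the brass button is at (339,237) on the +x side. I'll go down to z = 142 and release.

>>> {"fn": "servo_tool", "kwargs": {"commands": [0,0,0.5,0,1,0,0,1,0,1,0,0,1.5,0,1,0,0,1.8,0,1,0,0,1.8,0,1,0,0,1.8,0,1]}}

```text
clock: 7.45
eef_pos: [483.0, -131.5, 145.4]
tool_rot: [3.141, -0.0, 1.381]
force: [0.0, -0.1, -2.3]
width: 56.8
```

>>> {"fn": "servo_tool", "kwargs": {"commands": [0,0,0,0,0.2,0,0,0,0,0,0,0,0,0,0,0,0,0,0,0,0,0,0,0,0,0,0,0,0,0]}}

```text
clock: 7.95
eef_pos: [482.8, -131.5, 145.2]
tool_rot: [3.141, -0.0, 1.381]
force: [-0.1, 0.9, 1.0]
width: 85.4
```

```bash
python3 -c "
from h import *
plan(482,-130,250,79)
d=ctrl.get_image('wrist'); cv2.imwrite('pics/w8.png',d['img'])
crop(ctrl.get_image('scene'),250,120,350,240,5,'s8.png')
"
```

```text
now [ 482.8 -131.5  145.2] yaw 79.11 F [-0.1  0.9  1. ] wid 85.4 t 7.95
units tx ty tz tw: [ 0.052 -0.043 -4.191  0.019] rows>= 2.5
```

View pics/s8.png

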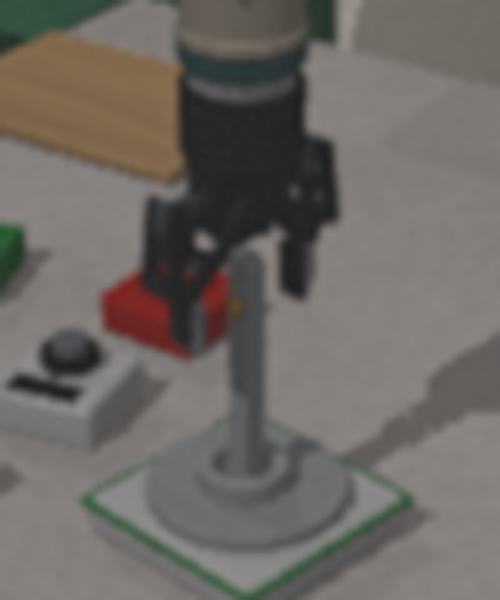

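The first ring lies flat on the plate. Next is the ring at about (599,84). I'll go up and over.

>>> {"fn": "servo_tool", "kwargs": {"commands": [0,0,-1.2,0,0,0,0,-2.6,0,0,0,0,-4,0,0,1,0.3,-4.2,0,0,2.4,0.7,-4.2,0,0,3.8,1.1,-4.2,0,0,5.2,1.6,-4,0,0,6.6,2,-3,0,0,8,2.4,-1.5,0,0,9.2,2.8,0,0,0]}}

```text
clock: 8.88
eef_pos: [589.7, 72.1, 160.1]
tool_rot: [3.139, -0.002, 1.382]
force: [0.0, 0.1, 0.3]
width: 85.4
```

>>> {"fn": "servo_tool", "kwargs": {"commands": [0,0,0.3,0,0,0,0,0.3,0,0,0,0,0.3,0,0]}}

```text
clock: 9.13
eef_pos: [588.0, 68.2, 152.7]
tool_rot: [-3.141, 0.002, 1.38]
force: [-0.3, -1.0, 0.1]
width: 85.3
```

```bash
python3 -c "
from wr import *
wrings([(598.7,84.3),(612,153)])
plan(598.7,84.3,6,80)
d=ctrl.get_image('wrist'); cv2.imwrite('pics/w9.png',d['img'])
"; python3 rings.py
```

```text
ring [599.3  83.9  19. ] dia 56.9 57.9
ring [612.7 153.9  19. ] dia 57.9 61.3
now [588.6  67.6 153.8] yaw 79.0 F [-0.8 -0.3  0.4] wid 85.5 t 9.18
units tx ty tz tw: [ 0.731  0.268  5.911 -0.167] rows>= 3.6
tray mid [564.7 177.3] sides [281.4 291.3 271.5] ang [np.float64(-89.4), np.float64(-178.8), np.float64(90.4), np.float64(3.2)]
ring [434.3  99.4  19. ] axes px 9.5 20.0 mm 33 136
ring [465.3 280.5  19. ] axes px 5.5 11.9 mm 19 102
ring [500.7 314.   19. ] axes px 28.4 80.2 mm 99 482
ring [596.7  69.8  19. ] axes px 8.9 14.1 mm 31 134
ring [656.9 191.2  19. ] axes px 26.9 81.3 mm 94 442
```

View pics/w9.png

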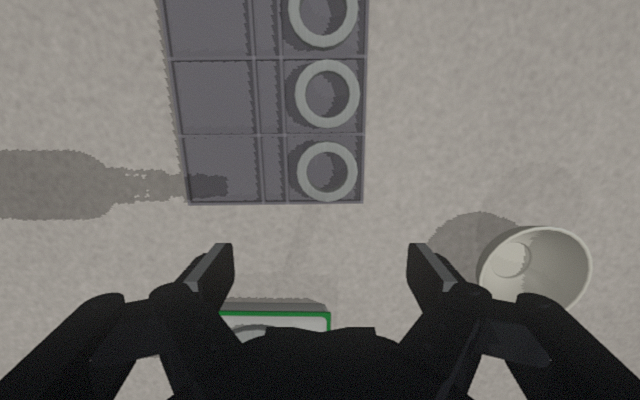

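The ring is still in its compartment, at (327,172). Descending in two stages.

>>> {"fn": "servo_tool", "kwargs": {"commands": [0.3,0.1,1,0,0,0.6,0.25,2.2,-0.15,0,0.75,0.28,3.4,-0.15,0,0.75,0.28,4.4,-0.15,0,0.75,0.28,4.9,-0.15,0,0.75,0.28,4.9,-0.15,0,0.75,0.28,4.9,-0.15,0,0.75,0.28,4.9,-0.15,0]}}

```text
clock: 9.95
eef_pos: [600.4, 85.9, 32.4]
tool_rot: [3.138, -0.001, 1.395]
force: [0.2, -0.7, -0.3]
width: 85.3
```

```bash
python3 -c "
from wr import *
plan(599.2,84.1,6,80)
"
```

```text
now [600.4  85.9  32.4] yaw 79.95 F [ 0.2 -0.7 -0.3] wid 85.3 t 9.95
units tx ty tz tw: [-0.08  -0.033  1.056 -0.008] rows>= 0.6
```

>>> {"fn": "servo_tool", "kwargs": {"commands": [-0.07,-0.03,0.5,0,0,-0.07,-0.03,0.9,0,0,-0.07,-0.03,1.05,0,0,-0.07,-0.03,1.05,0,0,-0.07,-0.03,1.05,0,1,-0.07,-0.03,1.05,0,1,-0.07,-0.03,1.05,0,1,-0.07,-0.03,1.05,0,1,-0.07,-0.03,1.05,0,1,-0.07,-0.03,1.05,0,1]}}

```text
clock: 10.78
eef_pos: [598.3, 84.9, 4.9]
tool_rot: [3.14, -0.0, 1.396]
force: [-0.7, -0.1, 5.0]
width: 56.0
```

>>> {"fn": "servo_tool", "kwargs": {"commands": [0,0,-0.3,0,1,0,0,-0.8,0,1,0,0,-1.8,0,1,0,0,-3.2,0,1,0,0,-4.6,0,1,0,0,-6,0,1,0,0,-7.4,0,1,0,0,-8.8,0,1,0,0,-9.6,0,1,0,0,-9.6,0,1]}}

```text
clock: 11.62
eef_pos: [600.5, 84.8, 250.2]
tool_rot: [3.132, -0.003, 1.396]
force: [0.4, -0.4, -2.3]
width: 56.8
```

```bash
python3 -c "
from wr import *
plan(482,-130,245,79)
d=ctrl.get_image('wrist'); cv2.imwrite('pics/w10.png',d['img'])
"
```

```text
now [600.5  84.8 250.2] yaw 80.0 F [ 0.4 -0.4 -2.3] wid 56.8 t 11.62
units tx ty tz tw: [-9.285 -3.178  0.207  0.167] rows>= 5.9
```

View pics/w10.png

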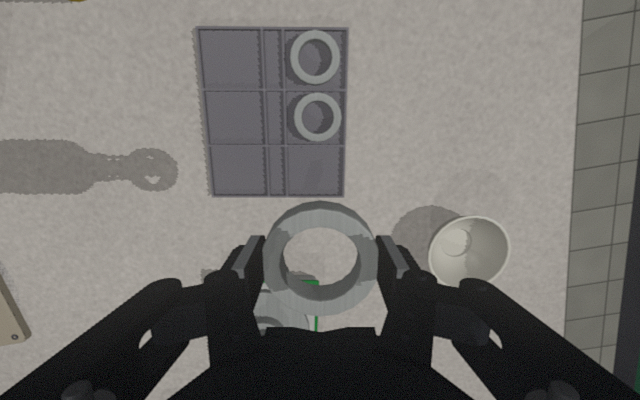

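The second ring is held, at (321,257), and two remain in the tray. Going over to the post.

>>> {"fn": "servo_tool", "kwargs": {"commands": [-0.5,-0.2,0,0,1,-1.6,-0.6,0,0,1,-3,-1,0,0,1,-4.4,-1.5,0,0,1,-5.8,-2,0,0,1,-7.2,-2.5,0,0.1,1,-8.3,-2.9,0.1,0.15,1,-9.1,-3.15,0.1,0.15,1,-9.3,-3.18,0.1,0.15,1,-9.3,-3.18,0.1,0.15,1]}}

```text
clock: 12.5
eef_pos: [476.5, -132.2, 240.5]
tool_rot: [-3.138, 0.001, 1.376]
force: [0.8, -0.3, -2.3]
width: 56.1
```

>>> {"fn": "servo_tool", "kwargs": {"commands": [0,0,0,0,1,0,0,0,0,1]}}

```text
clock: 12.67
eef_pos: [479.3, -128.7, 240.9]
tool_rot: [-3.14, -0.001, 1.383]
force: [1.0, 0.6, -2.2]
width: 56.5
```

```bash
python3 -c "
from wr import *
plan(482,-130,143,79)
"
```

```text
now [ 479.3 -128.7  240.9] yaw 79.23 F [ 1.   0.6 -2.2] wid 56.5 t 12.67
units tx ty tz tw: [-0.03   0.117  3.917  0.039] rows>= 2.3
```

>>> {"fn": "servo_tool", "kwargs": {"commands": [-0.03,0.1,0.3,0,1,-0.03,0.1,0.9,0,1,-0.03,0.1,1.5,0,1,-0.03,0.1,2.1,0,1,-0.03,0.1,2.1,0,1]}}

```text
clock: 13.08
eef_pos: [480.1, -129.6, 186.2]
tool_rot: [-3.136, -0.0, 1.383]
force: [0.1, 0.5, -1.8]
width: 56.3
```

```bash
python3 -c "
from wr import *
plan(482,-130,143,79)
d=ctrl.get_image('wrist'); cv2.imwrite('pics/w11.png',d['img'])
"
```

```text
now [ 480.1 -129.6  186.2] yaw 79.24 F [ 0.1  0.5 -1.8] wid 56.3 t 13.08
units tx ty tz tw: [0.    0.079 1.727 0.04 ] rows>= 1.0
```

View pics/w11.png

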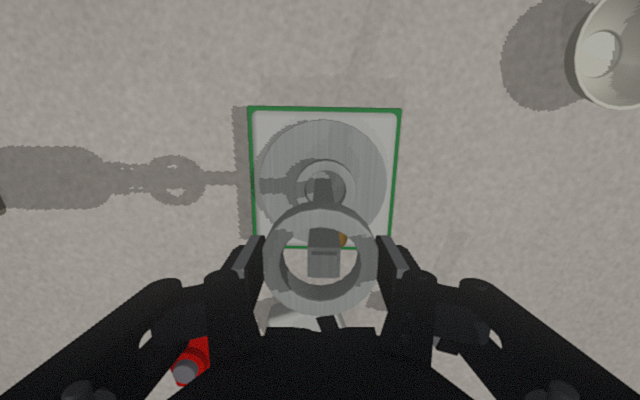

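The post top, at (322,262), is inside the ring again. Lowering and releasing.

>>> {"fn": "servo_tool", "kwargs": {"commands": [0,0.07,0.5,0,1,0,0.07,1,0,1,0,0.07,1.5,0,1,0,0.07,1.65,0,1,0,0.07,1.65,0,1,0,0.07,1.65,0,0.3,0,0.07,1.65,0,0,0,0.07,1.65,0,0,0,0.07,1.65,0,0,0,0.07,1.65,0,0]}}

```text
clock: 13.97
eef_pos: [483.6, -131.9, 148.5]
tool_rot: [3.14, -0.0, 1.381]
force: [-0.3, 0.7, -0.8]
width: 85.5
```

```bash
python3 -c "
from wr import *
plan(602,139,180,80)
crop(ctrl.get_image('scene'),250,120,350,240,5,'s12.png')
"
```

```text
now [ 483.6 -131.9  148.5] yaw 79.11 F [-0.3  0.7 -0.8] wid 85.5 t 13.97
units tx ty tz tw: [11.534  2.603 -1.26  -0.148] rows>= 7.1
```

View pics/s12.png

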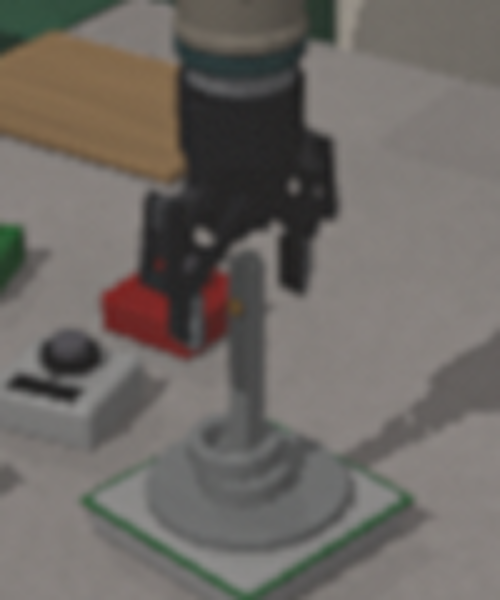

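Two rings are stacked on the plate. Next is the third, at about (612,154).

>>> {"fn": "servo_tool", "kwargs": {"commands": [0,0,-1.2,0,0,0,0,-2.6,0,0,0,0,-4,0,0,1.2,0.3,-4.1,0,0,2.7,0.6,-4.1,0,0,4.2,1,-4.1,0,0,5.7,1.4,-4,0,0,7.2,1.8,-3,0,0,8.7,2.2,-2,0,0,10.2,2.6,-1,-0.15,0]}}

```text
clock: 14.85
eef_pos: [591.0, 98.1, 179.8]
tool_rot: [3.141, -0.001, 1.397]
force: [0.0, -0.8, 0.1]
width: 85.3
```

>>> {"fn": "servo_tool", "kwargs": {"commands": [0.8,0,0,0,0,1.1,0,0,0,0,1.1,0,0,0,0,1.1,0,0,0,0,1.1,0,0,0,0]}}

```text
clock: 15.27
eef_pos: [595.2, 120.5, 181.4]
tool_rot: [3.14, 0.001, 1.393]
force: [-0.1, -0.3, 0.3]
width: 85.5
```

```bash
python3 -c "
from wr import *
wrings([(612,154),(622,222)])
plan(612.3,154,32,80)
d=ctrl.get_image('wrist'); cv2.imwrite('pics/w12.png',d['img'])
"
```

```text
ring [612.4 154.3  19. ] dia 57.8 58.4
ring [621.5 222.1  19. ] dia 57.9 61.7
now [595.3 120.6 181.4] yaw 79.82 F [0.2 0.4 0.7] wid 85.1 t 15.32
units tx ty tz tw: [ 1.437  0.434  5.975 -0.03 ] rows>= 3.7
```

View pics/w12.png

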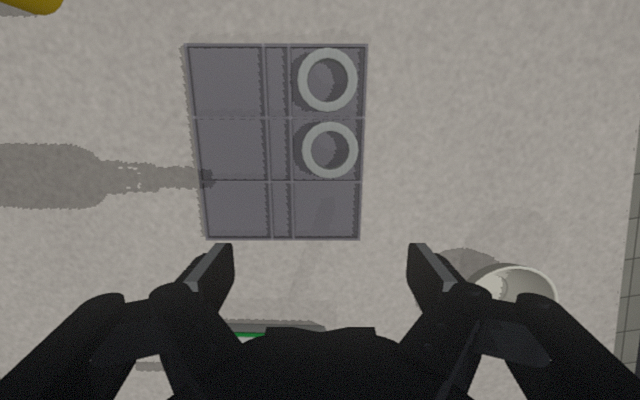

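The third ring is at (330,150) and the last at (327,78), both still in place. Descending.

>>> {"fn": "servo_tool", "kwargs": {"commands": [0.4,0.15,0.8,0,0,0.9,0.3,2.2,0,0,1.3,0.43,3.6,0,0,1.44,0.43,4.8,0,0,1.44,0.43,5.7,0,0,1.44,0.43,6,0,0,1.44,0.43,6,0,0,1.44,0.43,6,0,0,1.44,0.43,6,0,0]}}

```text
clock: 16.12
eef_pos: [613.5, 156.2, 32.3]
tool_rot: [3.138, -0.001, 1.395]
force: [-0.1, 0.4, 0.6]
width: 85.6
```

```bash
python3 -c "
from wr import *
plan(612.3,154.2,6,80)
"
```

```text
now [613.5 156.2  32.3] yaw 79.95 F [-0.1  0.4  0.6] wid 85.6 t 16.12
units tx ty tz tw: [-0.087 -0.033  1.051 -0.008] rows>= 0.6
```

>>> {"fn": "servo_tool", "kwargs": {"commands": [-0.08,-0.03,0.5,0,0,-0.08,-0.03,0.9,0,0,-0.08,-0.03,1.05,0,0,-0.08,-0.03,1.05,0,0,-0.08,-0.03,1.05,0,1,-0.08,-0.03,1.05,0,1,-0.08,-0.03,1.05,0,1,-0.08,-0.03,1.05,0,1,-0.08,-0.03,1.05,0,1,-0.08,-0.03,1.05,0,1]}}

```text
clock: 16.95
eef_pos: [611.6, 155.0, 4.8]
tool_rot: [3.14, -0.001, 1.396]
force: [-0.2, -0.3, 6.1]
width: 56.4
```

>>> {"fn": "servo_tool", "kwargs": {"commands": [0,0,-0.3,0,1,0,0,-0.8,0,1,0,0,-1.8,0,1,0,0,-3.2,0,1,0,0,-4.6,0,1,0,0,-6,0,1,0,0,-7.4,0,1,0,0,-8.8,0,1,0,0,-9.6,0,1,0,0,-9.6,0,1]}}

```text
clock: 17.78
eef_pos: [613.4, 155.1, 250.0]
tool_rot: [3.133, -0.004, 1.396]
force: [0.7, 0.2, -2.3]
width: 56.4
```

```bash
python3 -c "
from wr import *
plan(482,-130,245,79)
d=ctrl.get_image('wrist'); cv2.imwrite('pics/w13.png',d['img'])
"
```

```text
now [613.4 155.1 250. ] yaw 80.01 F [ 0.7  0.2 -2.3] wid 56.4 t 17.78
units tx ty tz tw: [-12.143  -3.199   0.2     0.168] rows>= 7.5
```

View pics/w13.png

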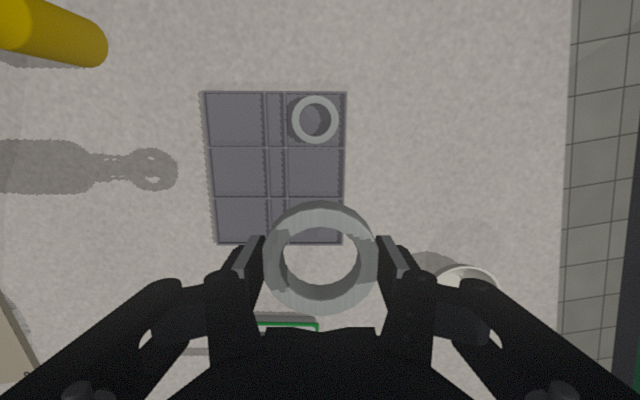

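The third ring is held and one is left, at (315,119).

>>> {"fn": "servo_tool", "kwargs": {"commands": [-1,-0.3,0,0,1,-2.4,-0.6,0,0,1,-3.9,-1,0,0,1,-5.4,-1.4,0,0,1,-6.9,-1.8,0,0,1,-8.4,-2.2,0,0.1,1,-9.9,-2.6,0.1,0.15,1,-11.2,-2.95,0.1,0.15,1,-11.9,-3.15,0.1,0.15,1,-12.15,-3.2,0.1,0.15,1]}}

```text
clock: 18.67
eef_pos: [475.7, -133.6, 240.2]
tool_rot: [-3.137, 0.001, 1.375]
force: [-0.4, 0.6, -1.9]
width: 56.4
```

>>> {"fn": "servo_tool", "kwargs": {"commands": [0,0,0,0,1,0,0,0,0,1,0,0,0,0,1,0,0,0,0,1]}}

```text
clock: 19.0
eef_pos: [479.9, -128.4, 241.0]
tool_rot: [-3.141, -0.001, 1.384]
force: [0.1, -0.1, -1.2]
width: 56.3
```

```bash
python3 -c "
from wr import *
plan(482,-130,190,79)
"
```

```text
now [ 479.9 -128.4  241. ] yaw 79.29 F [ 0.1 -0.1 -1.2] wid 56.3 t 19.0
units tx ty tz tw: [-0.047  0.094  2.04   0.048] rows>= 1.2
```

>>> {"fn": "servo_tool", "kwargs": {"commands": [-0.05,0.1,0.3,0,1,-0.05,0.1,0.9,0,1,-0.05,0.1,1.5,0,1,-0.05,0.1,2.1,0,1,-0.05,0.1,2.1,0,1]}}

```text
clock: 19.42
eef_pos: [480.0, -130.6, 186.2]
tool_rot: [-3.136, -0.0, 1.382]
force: [-0.8, 1.2, -2.0]
width: 56.6
```

```bash
python3 -c "
from wr import *
plan(482,-130,143,79)
d=ctrl.get_image('wrist'); cv2.imwrite('pics/w14.png',d['img'])
"
```

```text
now [ 480.  -130.6  186.2] yaw 79.19 F [-0.8  1.2 -2. ] wid 56.6 t 19.42
units tx ty tz tw: [0.039 0.072 1.726 0.032] rows>= 1.0
```

View pics/w14.png

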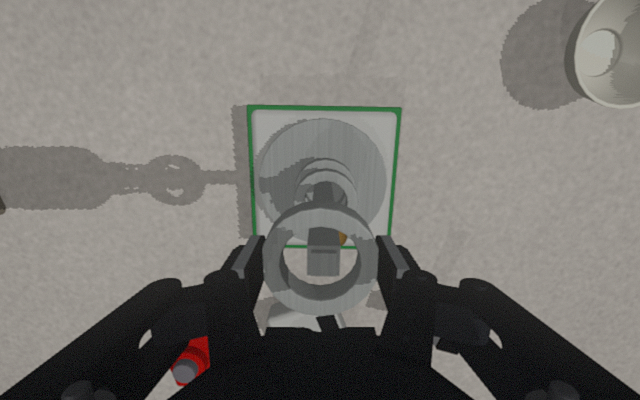

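The post is inside the ring. Lowering and releasing.

>>> {"fn": "servo_tool", "kwargs": {"commands": [0,0.07,0.5,0,1,0,0.07,1,0,1,0,0.07,1.5,0,1,0,0.07,1.65,0,1,0,0.07,1.65,0,1,0,0.07,1.65,0,0.3,0,0.07,1.65,0,0,0,0.07,1.65,0,0,0,0.07,1.65,0,0,0,0.07,1.65,0,0]}}

```text
clock: 20.3
eef_pos: [483.7, -132.4, 148.3]
tool_rot: [3.14, -0.0, 1.381]
force: [0.4, 0.1, 0.3]
width: 85.4
```

```bash
python3 -c "
from wr import *
plan(615,205,180,80)
crop(ctrl.get_image('scene'),250,120,350,240,5,'s15.png')
"
```

```text
now [ 483.7 -132.4  148.3] yaw 79.12 F [0.4 0.1 0.3] wid 85.4 t 20.3
units tx ty tz tw: [14.245  2.611 -1.269 -0.147] rows>= 8.7
```

View pics/s15.png

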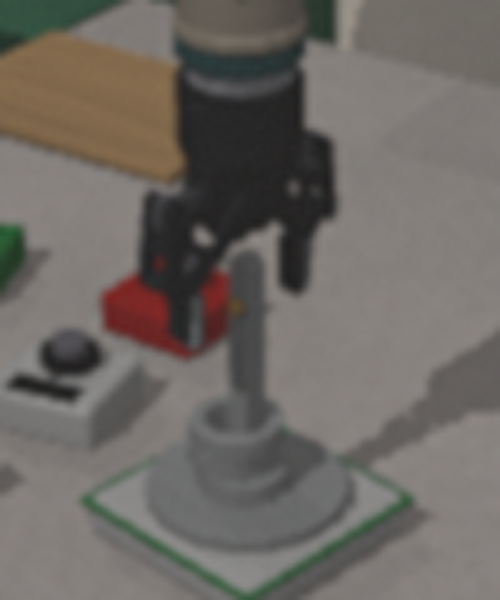

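Three rings are stacked. Now the last one.

>>> {"fn": "servo_tool", "kwargs": {"commands": [0,0,-1.2,0,0,0,0,-2.6,0,0,0,0,-4,0,0,1.4,0.3,-4.1,0,0,2.9,0.6,-4.1,0,0,4.4,0.9,-4.1,0,0,5.9,1.2,-4,0,0,7.4,1.5,-3,0,0,8.9,1.8,-2,0,0,10.4,2.1,-1.2,-0.15,0]}}

```text
clock: 21.18
eef_pos: [580.9, 106.9, 181.4]
tool_rot: [3.142, -0.0, 1.396]
force: [0.3, -0.1, 0.9]
width: 85.4
```

>>> {"fn": "servo_tool", "kwargs": {"commands": [1.4,0.2,0,0,0,2.6,0.5,0,0,0,3.5,0.5,0,0,0,3.8,0.5,0,0,0,3.8,0.5,0,0,0,3.8,0.5,0,0,0,3.8,0.5,0,0,0]}}

```text
clock: 21.77
eef_pos: [609.4, 193.9, 182.5]
tool_rot: [3.142, 0.002, 1.394]
force: [-0.5, -0.4, -0.2]
width: 85.3
```

```bash
python3 -c "
from wr import *
wrings([(622,222)])
plan(621.7,222.2,32,80)
d=ctrl.get_image('wrist'); cv2.imwrite('pics/w16.png',d['img'])
"
```

```text
ring [621.6 222.3  19. ] dia 57.9 58.2
now [609.5 194.  182.7] yaw 79.83 F [ 0.9 -0.5  0.9] wid 85.3 t 21.82
units tx ty tz tw: [ 1.197  0.281  6.026 -0.029] rows>= 3.7
```

View pics/w16.png

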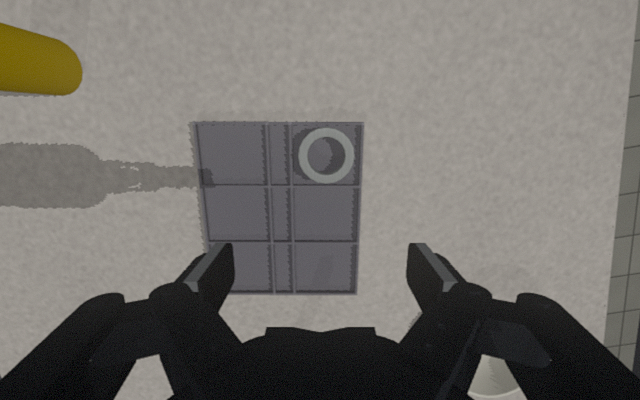

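The last ring is at (326,155), unmoved. Descending.

>>> {"fn": "servo_tool", "kwargs": {"commands": [0.4,0.1,0.8,0,0,0.8,0.2,2.2,0,0,1.1,0.25,3.6,0,0,1.15,0.26,4.8,0,0,1.15,0.26,5.7,0,0,1.15,0.26,6,0,0,1.15,0.26,6,0,0,1.15,0.26,6,0,0,1.15,0.26,6,0,0]}}

```text
clock: 22.62
eef_pos: [622.5, 223.6, 34.3]
tool_rot: [3.139, -0.001, 1.396]
force: [-0.4, 0.6, 0.0]
width: 85.2
```

```bash
python3 -c "
from wr import *
plan(621.6,222.3,6,80)
"
```

```text
now [622.5 223.6  34.3] yaw 79.96 F [-0.4  0.6  0. ] wid 85.2 t 22.62
units tx ty tz tw: [-0.057 -0.028  1.133 -0.006] rows>= 0.7
```

>>> {"fn": "servo_tool", "kwargs": {"commands": [-0.05,-0.03,0.5,0,0,-0.05,-0.03,0.9,0,0,-0.05,-0.03,1.13,0,0,-0.05,-0.03,1.13,0,0,-0.05,-0.03,1.13,0,1,-0.05,-0.03,1.13,0,1,-0.05,-0.03,1.13,0,1,-0.05,-0.03,1.13,0,1,-0.05,-0.03,1.13,0,1,-0.05,-0.03,1.13,0,1]}}

```text
clock: 23.45
eef_pos: [620.7, 222.9, 4.8]
tool_rot: [3.14, -0.001, 1.396]
force: [-0.1, 0.1, 5.6]
width: 56.7
```

>>> {"fn": "servo_tool", "kwargs": {"commands": [0,0,-0.3,0,1,0,0,-0.8,0,1,0,0,-1.8,0,1,0,0,-3.2,0,1,0,0,-4.6,0,1,0,0,-6,0,1,0,0,-7.4,0,1,0,0,-8.8,0,1,0,0,-9.6,0,1,0,0,-9.6,0,1]}}

```text
clock: 24.28
eef_pos: [622.7, 223.1, 250.4]
tool_rot: [3.133, -0.005, 1.396]
force: [1.2, -0.3, -1.4]
width: 56.2
```

```bash
python3 -c "
from wr import *
plan(482,-130,245,79)
d=ctrl.get_image('wrist'); cv2.imwrite('pics/w17.png',d['img'])
"
```

```text
now [622.7 223.1 250.4] yaw 80.01 F [ 1.2 -0.3 -1.4] wid 56.2 t 24.28
units tx ty tz tw: [-14.887  -3.092   0.217   0.168] rows>= 9.1
```

View pics/w17.png

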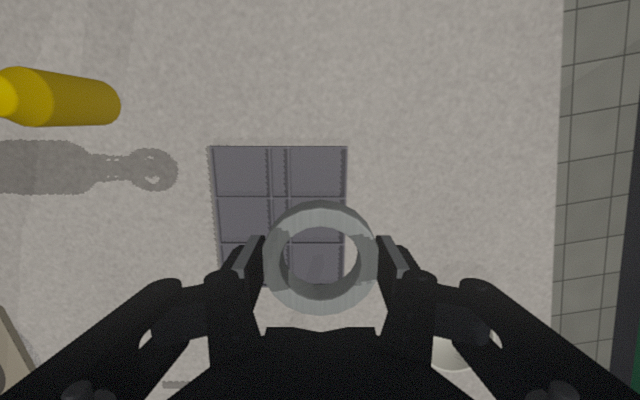

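The fourth ring is held and the tray is empty.

>>> {"fn": "servo_tool", "kwargs": {"commands": [-1,-0.2,0,0,1,-2.5,-0.5,0,0,1,-4.1,-0.9,0,0,1,-5.7,-1.2,0,0,1,-7.3,-1.5,0,0,1,-8.9,-1.9,0,0.1,1,-10.4,-2.2,0.1,0.15,1,-11.9,-2.5,0.1,0.15,1,-13.3,-2.8,0.1,0.15,1,-14.3,-3,0.1,0.15,1]}}

```text
clock: 25.17
eef_pos: [480.7, -119.2, 240.3]
tool_rot: [-3.138, 0.001, 1.377]
force: [-0.7, -0.9, -1.6]
width: 56.8
```

>>> {"fn": "servo_tool", "kwargs": {"commands": [-0.5,-0.05,0,0,1,-0.55,-0.05,0,0,1,-0.55,-0.05,0,0,1,-0.55,-0.05,0,0,1,-0.55,-0.05,0,0,1]}}

```text
clock: 25.58
eef_pos: [480.5, -127.7, 240.9]
tool_rot: [-3.14, -0.001, 1.383]
force: [0.6, 0.7, -2.5]
width: 56.2
```

```bash
python3 -c "
from wr import *
plan(482,-130,190,79)
"
```

```text
now [ 480.5 -127.7  240.9] yaw 79.27 F [ 0.6  0.7 -2.5] wid 56.2 t 25.58
units tx ty tz tw: [-0.079  0.077  2.036  0.044] rows>= 1.2
```

>>> {"fn": "servo_tool", "kwargs": {"commands": [-0.07,0.08,0.3,0,1,-0.07,0.08,0.9,0,1,-0.07,0.08,1.5,0,1,-0.07,0.08,2.1,0,1,-0.07,0.08,2.1,0,1]}}

```text
clock: 26.0
eef_pos: [480.3, -130.0, 186.1]
tool_rot: [-3.136, -0.0, 1.383]
force: [-1.1, 1.3, -1.6]
width: 56.4
```

```bash
python3 -c "
from wr import *
plan(482,-130,143,79)
d=ctrl.get_image('wrist'); cv2.imwrite('pics/w18.png',d['img'])
"
```

```text
now [ 480.3 -130.   186.1] yaw 79.21 F [-1.1  1.3 -1.6] wid 56.4 t 26.0
units tx ty tz tw: [0.014 0.065 1.725 0.035] rows>= 1.0
```

View pics/w18.png

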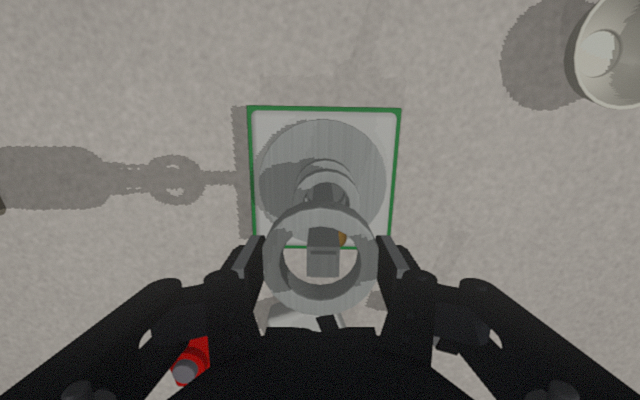

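>>> {"fn": "servo_tool", "kwargs": {"commands": [0,0.07,0.5,0,1,0,0.07,1,0,1,0,0.07,1.5,0,1,0,0.07,1.65,0,1,0,0.07,1.65,0,1,0,0.07,1.65,0,0.3,0,0.07,1.65,0,0,0,0.07,1.65,0,0,0,0.07,1.65,0,0,0,0.07,1.65,0,0]}}

```text
clock: 26.88
eef_pos: [484.0, -132.0, 148.3]
tool_rot: [3.14, -0.0, 1.381]
force: [-0.7, 0.6, 0.3]
width: 85.4
```

>>> {"fn": "servo_tool", "kwargs": {"commands": [0,0,-1,0,0,0,0,-2.4,0,0,0,0,-4,0,0,0,0,-5,0,0,0,0,-5.5,0,0,0,0,-5.5,0,0,0,0,-5.5,0,0]}}

```text
clock: 27.47
eef_pos: [483.8, -131.8, 285.6]
tool_rot: [3.14, -0.001, 1.381]
force: [-1.1, 1.2, -0.3]
width: 85.3
```

```bash
python3 -c "
from wr import *
plan(570,-250,280,60)
s=ctrl.get_image('scene'); crop(s,215,150,345,250,6,'s19.png')
d=ctrl.get_image('top'); crop(d,360,160,410,200,12,'t19.png')
cv2.imwrite('pics/w19.png',ctrl.get_image('wrist')['img'])
"
```

```text
now [ 483.8 -131.8  285.6] yaw 79.13 F [-1.1  1.2 -0.3] wid 85.3 t 27.47
units tx ty tz tw: [-3.992  4.278  0.226  3.188] rows>= 3.5
```

View pics/s19.png

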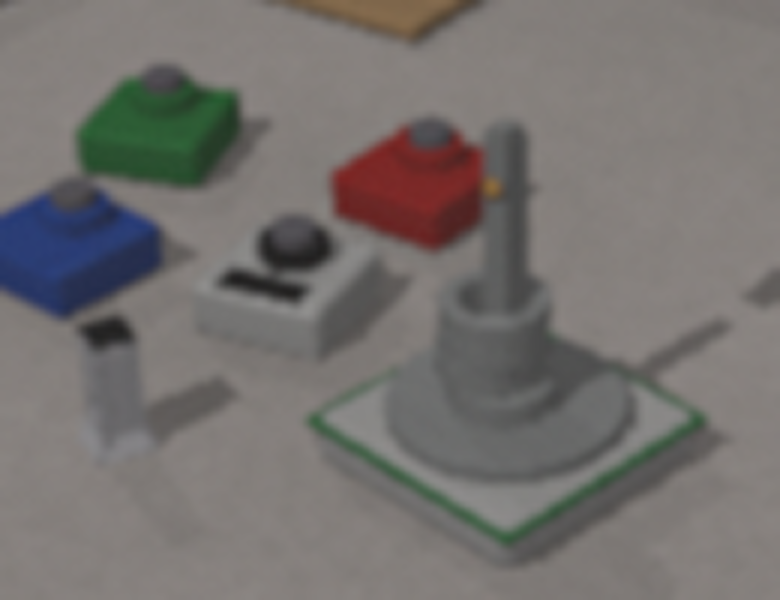

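View pics/t19.png

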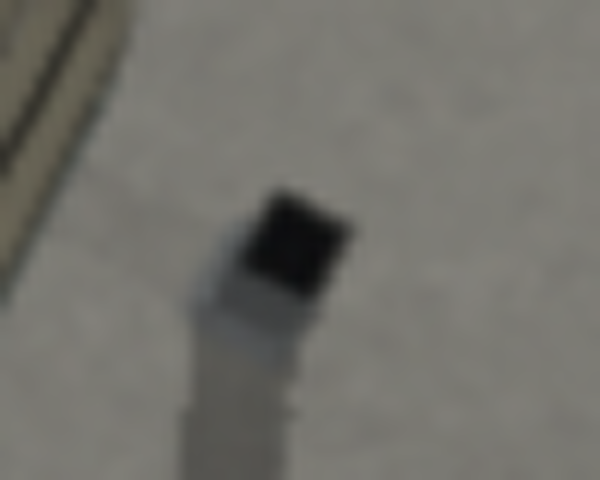

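View pics/w19.png

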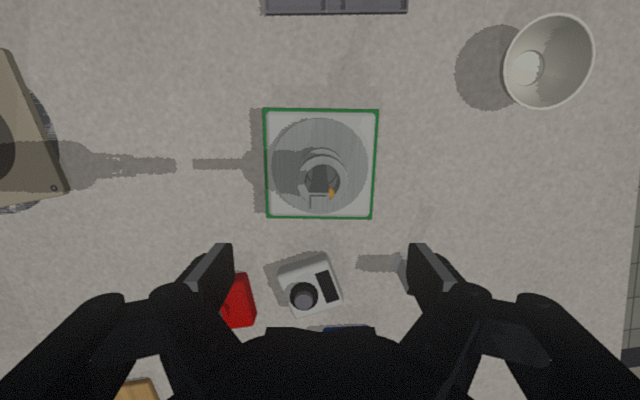

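All four rings are stacked, and the post and button stand clear above them. The sleeve's cap is at top px (384.8,180.3), with its sides at about 60° mod 90. The broad face toward the scene camera shows no hole. I'll look at its base-side faces with the wrist camera.

```bash
python3 -c "
from wr import *
plan(418,-410,130,79)
d=ctrl.get_image('top'); print(onz(d,384.8,180.3,74))
"
```

```text
now [ 482.8 -131.5  284. ] yaw 79.11 F [-0.   0.7  0. ] wid 85.1 t 27.62
units tx ty tz tw: [-11.427  -0.441   6.159   0.019] rows>= 7.8
[ 585.58625986 -318.42682969   74.        ]
```

>>> {"fn": "servo_tool", "kwargs": {"commands": [-1.4,0,0,0,0,-2.8,0,0,0,0,-4.2,-0.2,0,0,0,-5.6,-0.2,0,0,0,-7,-0.3,0.5,0,0,-8.4,-0.3,1.5,0,0,-9.8,-0.4,2.8,0,0,-11,-0.4,4.2,0,0,-11.4,-0.4,5.4,0,0,-11.4,-0.4,6,0,0]}}

```text
clock: 28.5
eef_pos: [415.4, -412.8, 130.1]
tool_rot: [-3.135, 0.0, 1.375]
force: [-0.3, 1.1, 0.3]
width: 85.4
```

>>> {"fn": "servo_tool", "kwargs": {"commands": [0,0,0.15,0,0,0,0,0.15,0,0,0,0,0.15,0,0]}}

```text
clock: 28.75
eef_pos: [420.5, -409.6, 131.8]
tool_rot: [3.141, -0.0, 1.382]
force: [0.9, -0.7, 0.1]
width: 85.2
```

```bash
python3 -c "
from wr import *
plan(418,-410,130,79)
d=ctrl.get_image('wrist'); cv2.imwrite('pics/w20.png',d['img']); u,v=proj(d,(585,-318,40)); print(u,v)
u,v=int(min(max(u,60),579)),int(min(max(v,50),340)); crop(d,u-60,v-50,u+60,v+50,6,'w20c.png')
"
```

```text
now [ 420.5 -409.6  131.8] yaw 79.16 F [ 0.9 -0.7  0.1] wid 85.2 t 28.75
units tx ty tz tw: [-0.036 -0.096  0.072  0.027] rows>= 0.1
517.130453781405 43.04568739203
```

View pics/w20.png

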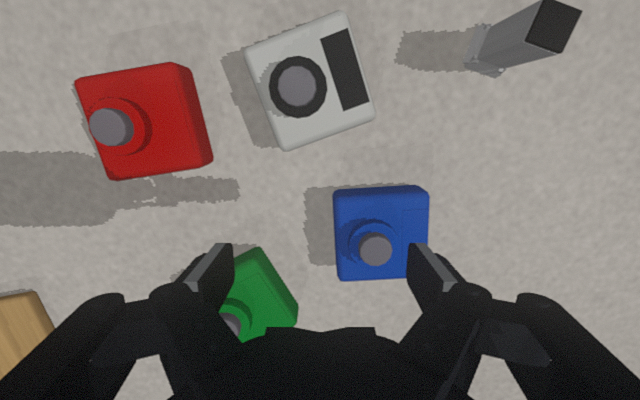

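View pics/w20c.png

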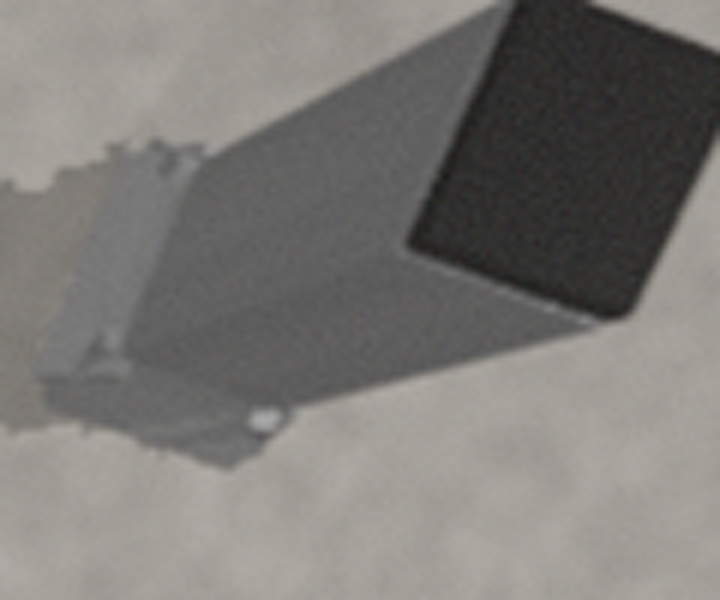

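The timer (white) is at (297,85). The sleeve at (525,35) shows its 150° and −120° faces, and both are plain. So the hole is on the −30° or 60° side, and I'll look from the far side.

```bash
python3 -c "
from wr import *
plan(715,-375,170,79)
"
```

```text
now [ 421.  -409.8  132.6] yaw 79.18 F [ 1.  -0.5  0.1] wid 85.4 t 28.8
units tx ty tz tw: [ 3.574 11.288 -1.497  0.031] rows>= 7.2
```

>>> {"fn": "servo_tool", "kwargs": {"commands": [0.2,0.8,-0.8,0,0,0.7,2.2,-1.5,0,0,1.1,3.6,-1.5,0,0,1.6,5,-1.5,0,0,2,6.4,-1.5,0,0,2.5,7.8,-1.5,0,0,2.9,9.2,-1.5,0,0,3.3,10.4,-1.5,0,0,3.5,11.1,-1.5,0,0,3.6,11.3,-1.5,0,0]}}

```text
clock: 29.63
eef_pos: [719.2, -371.5, 170.3]
tool_rot: [3.137, -0.0, 1.387]
force: [-0.0, -0.3, 0.1]
width: 85.7
```

>>> {"fn": "servo_tool", "kwargs": {"commands": [0,0,0,0,0,0,0,0,0,0,0,0,0,0,0]}}

```text
clock: 29.88
eef_pos: [712.7, -375.9, 170.1]
tool_rot: [-3.141, 0.001, 1.379]
force: [-0.5, -0.9, -0.1]
width: 85.5
```

```bash
python3 -c "
from wr import *
plan(715,-375,170,79)
d=ctrl.get_image('wrist'); cv2.imwrite('pics/w21.png',d['img']); u,v=proj(d,(585,-318,40)); print(u,v)
u,v=int(min(max(u,60),579)),int(min(max(v,50),340)); crop(d,u-60,v-50,u+60,v+50,6,'w21c.png')
"
```

```text
now [ 712.7 -375.9  170.1] yaw 79.01 F [-0.5 -0.9 -0.1] wid 85.5 t 29.88
units tx ty tz tw: [0.054 0.081 0.002 0.002] rows>= 0.1
174.18558624631137 157.0085084247121
```

View pics/w21.png

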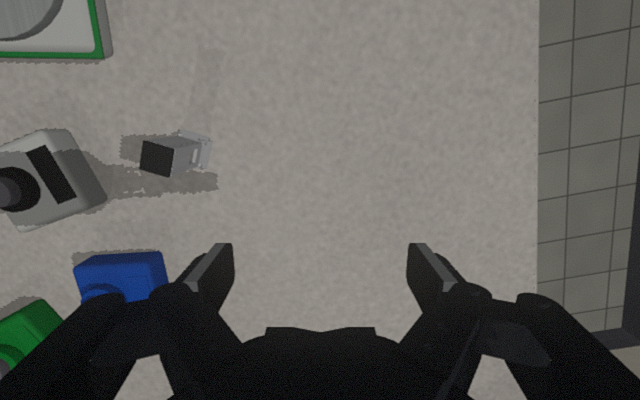

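View pics/w21c.png

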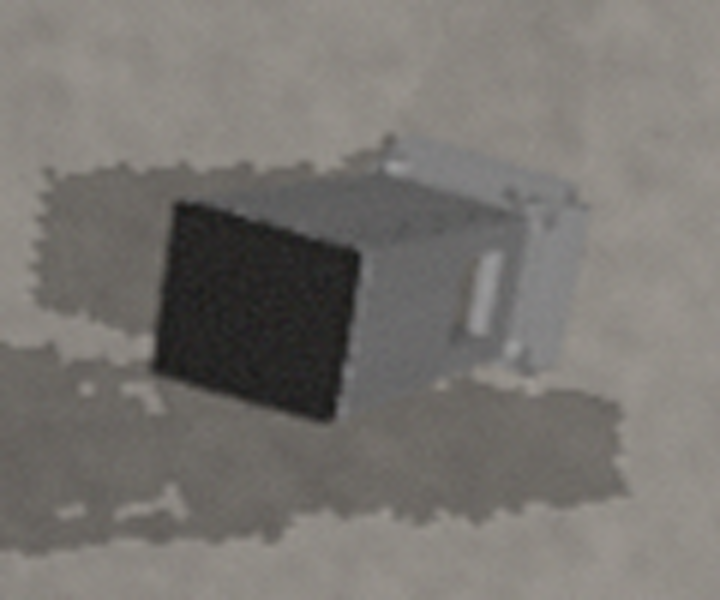

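The hole is clear at crop (485,290), on the face pointing to image right, which is world +x and slightly −y. I'll measure the cap square for position and yaw.

```bash
cat > cap.py <<'E'
from h import *
def cap(guess,z=74,cam="wrist",thr=45):
    d=ctrl.get_image(cam); g=cv2.cvtColor(d["img"],cv2.COLOR_BGR2GRAY)
    u,v=proj(d,(guess[0],guess[1],z)); r=int(32*np.linalg.norm(proj(d,(guess[0]+1,guess[1],z))-proj(d,(guess[0],guess[1],z))))
    u0,v0=max(int(u)-r,0),max(int(v)-r,0); b=cv2.resize(g[v0:int(v)+r,u0:int(u)+r],None,fx=8,fy=8,interpolation=cv2.INTER_CUBIC)
    cs,_=cv2.findContours((b<thr).astype(np.uint8)*255,cv2.RETR_EXTERNAL,cv2.CHAIN_APPROX_NONE)
    k=max(cs,key=cv2.contourArea)[:,0]
    W=np.array([onz(d,(a-3.5)/8+u0,(c-3.5)/8+v0,z)[:2] for a,c in k],np.float32)
    (c,s,a)=cv2.minAreaRect(W); print("cap",np.round(c,1),"size",np.round(s,1),"ang",round(a,1),"-> mod90",round((a+45)%90-45,1)); 
    return c,a
if __name__=="__main__":
    cap((585,-318)); cap((585,-318),cam="top",thr=60)
E
python3 cap.py
```

```text
cap [ 587.8 -315.2] size [24.5 24.9] ang 61.8 -> mod90 -28.2
cap [ 588.5 -314.1] size [62.  64.9] ang 88.9 -> mod90 -1.1
```

```bash
python3 -c "
from wr import *
plan(587,-316,150,-28.2)
"
```

```text
now [ 713.2 -375.8  169.8] yaw 79.01 F [-0.4  0.2 -1.2] wid 85.5 t 30.03
units tx ty tz tw: [ 1.385 -5.413  0.792 17.869] rows>= 15.0
```

>>> {"fn": "servo_tool", "kwargs": {"commands": [0.1,-0.3,0,1.1,0,0.2,-0.6,0,2.2,0,0.3,-1.2,0,3.3,0,0.4,-1.8,0,4.4,0,0.6,-2.4,0,5.5,0,0.7,-3,0,6.6,0,0.9,-3.6,0,7.7,0,1,-4.2,0,8.8,0,1.2,-4.8,0,9.9,0,1.4,-5.4,0,11,0]}}

```text
clock: 30.87
eef_pos: [587.1, -315.1, 169.6]
tool_rot: [-3.142, -0.001, 0.222]
force: [0.2, 0.0, 0.0]
width: 85.4
```

>>> {"fn": "servo_tool", "kwargs": {"commands": [0,0,0,1.1,0,0,0,0.2,2.2,0,0,0,0.4,3.3,0,0,0,0.6,4.4,0,0,0,0.8,5.5,0,0,0,0.8,6.5,0,0,0,0.8,6.85,0,0,0,0.8,6.85,0,0,0,0.8,6.85,0,0,0,0.8,6.85,0]}}

```text
clock: 31.7
eef_pos: [588.3, -315.2, 149.3]
tool_rot: [-3.141, -0.0, -0.488]
force: [-0.7, 0.6, -0.2]
width: 85.4
```

```bash
python3 -c "
from cap import *
plan(587,-316,31,-28.2)
cap((587,-316))
d=ctrl.get_image('wrist'); cv2.imwrite('pics/w22.png',d['img'])
"
```

```text
now [ 588.3 -315.2  149.3] yaw -27.95 F [-0.7  0.6 -0.2] wid 85.4 t 31.7
units tx ty tz tw: [-0.03   0.053  4.732  0.042] rows>= 2.8
cap [ 578.2 -320.3] size [ 7.3 12.8] ang 61.9 -> mod90 -28.1
```

View pics/w22.png

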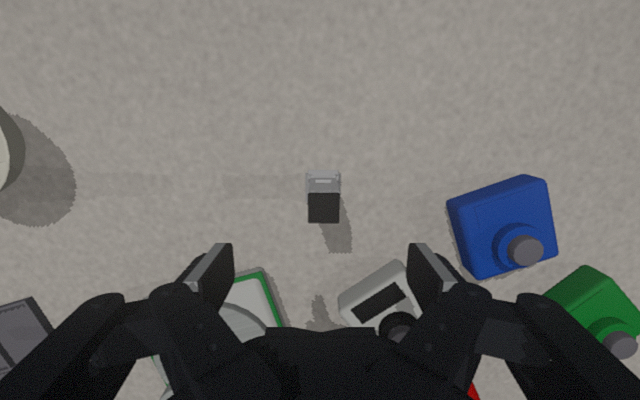

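The cap is at (323,208), with the hole slot above it at (323,181), so the hole is on the tool's +x side. Re-measuring with a better threshold.

```bash
python3 -c "
from cap import *
for t in (55,65,75): cap((587,-316),thr=t)
d=ctrl.get_image('wrist');print(onz(d,323.5,208,74))
plan(587,-316,31,-28.2)
"
```

```text
cap [ 586.8 -315.9] size [24.  24.4] ang 62.2 -> mod90 -27.8
cap [ 586.8 -315.9] size [24.4 24.9] ang 62.2 -> mod90 -27.8
cap [ 586.8 -315.9] size [24.8 25.3] ang 62.2 -> mod90 -27.8
[ 586.70846395 -315.75264512   74.        ]
now [ 588.5 -315.1  149.1] yaw -27.97 F [ 0.4  0.1 -0.1] wid 85.1 t 32.0
units tx ty tz tw: [-0.034  0.061  4.724  0.038] rows>= 2.8
```

>>> {"fn": "servo_tool", "kwargs": {"commands": [-0.04,0.07,0.8,0.02,0,-0.04,0.07,1.8,0.02,0,-0.04,0.07,2.8,0.02,0,-0.04,0.07,3.6,0.02,0,-0.04,0.07,4.2,0.02,0,-0.04,0.07,4.6,0,0,-0.04,0.07,4.7,0,0,-0.04,0.07,4.7,0,0,-0.04,0.07,4.7,0,0,-0.04,0.07,4.7,0,0]}}

```text
clock: 32.83
eef_pos: [587.4, -316.8, 32.9]
tool_rot: [3.141, -0.002, -0.488]
force: [-0.4, 0.0, 0.4]
width: 85.4
```

```bash
python3 -c "
from cap import *
plan(586.8,-315.9,32,-27.8)
d=ctrl.get_image('wrist'); cv2.imwrite('pics/w23.png',d['img'])
"
```

```text
now [ 587.4 -316.8   32.9] yaw -27.99 F [-0.4  0.   0.4] wid 85.4 t 32.83
units tx ty tz tw: [-0.039 -0.021  0.034 -0.031] rows>= 0.0
```

View pics/w23.png

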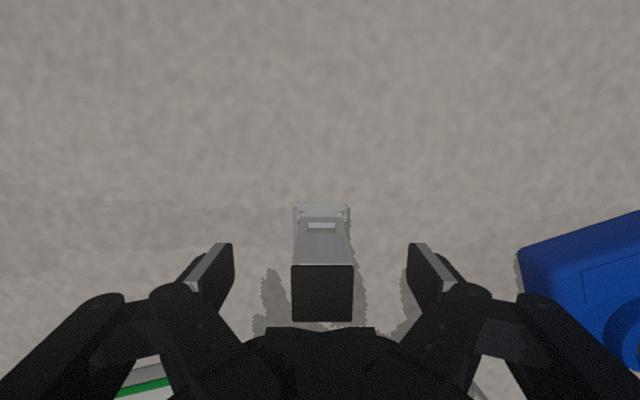

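The sleeve is centred between the jaws and square to them, with the hole facing the camera at (322,227). Closing.

>>> {"fn": "servo_tool", "kwargs": {"commands": [-0.03,-0.02,0.03,0,0.4,-0.03,-0.02,0.03,0,0.6,-0.03,-0.02,0.03,0,0.7,-0.03,-0.02,0.03,0,1,-0.03,-0.02,0.03,0,1,-0.03,-0.02,0.03,0,1,-0.03,-0.02,0.03,0,1,-0.03,-0.02,0.03,0,1,-0.03,-0.02,0.03,0,1,-0.03,-0.02,0.03,0,1]}}

```text
clock: 33.72
eef_pos: [586.4, -315.3, 30.9]
tool_rot: [-3.142, -0.0, -0.488]
force: [0.5, 0.5, 2.3]
width: 24.5
```

>>> {"fn": "servo_tool", "kwargs": {"commands": [0,0,-0.3,0,1,0,0,-0.8,0,1,0,0,-1.8,0,1,0,0,-3.2,0,1,0,0,-4.6,0,1,0,0,-6,0,1,0,0,-7.2,0,1,0,0,-8,0,1,0,0,-8.5,0,1,0,0,-8.5,0,1]}}

```text
clock: 34.55
eef_pos: [587.1, -316.6, 246.9]
tool_rot: [3.141, -0.005, -0.489]
force: [0.6, -0.4, -0.7]
width: 24.5
```

```bash
python3 -c "
from cap import *
plan(482,-130,275,-11.7)
d=ctrl.get_image('wrist'); cv2.imwrite('pics/w24.png',d['img'])
"
```

```text
now [ 587.1 -316.6  246.9] yaw -28.0 F [ 0.6 -0.4 -0.7] wid 24.5 t 34.55
units tx ty tz tw: [-7.214 -4.618 -1.124 -2.716] rows>= 5.2
```

View pics/w24.png

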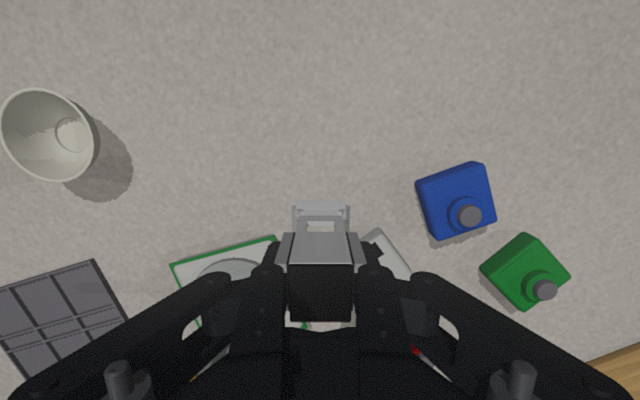

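The sleeve is held square, with the hole toward the camera. Before fitting I'll measure the post top precisely with the wrist camera from about 75 mm on its −x side.

```bash
python3 -c "
from cap import *
plan(409,-115,280,-11.7)
"
```

```text
now [ 586.5 -315.7  244.5] yaw -27.99 F [ 0.3  1.  -1.4] wid 24.4 t 34.6
units tx ty tz tw: [-10.036  -3.755  -1.421  -2.715] rows>= 6.5
```

>>> {"fn": "servo_tool", "kwargs": {"commands": [-0.8,-0.3,-1.4,0,1,-2,-0.8,-1.4,-0.5,1,-3.3,-1.2,-1.4,-1,1,-4.6,-1.7,-1.4,-1.5,1,-5.9,-2.2,-1.4,-2,1,-7.2,-2.7,-1.4,-2.5,1,-8.4,-3.1,-1.4,-2.7,1,-9.4,-3.5,-1.4,-2.7,1,-10,-3.75,-1.4,-2.7,1,-10,-3.75,-1.4,-2.7,1]}}

```text
clock: 35.43
eef_pos: [406.0, -111.2, 276.3]
tool_rot: [-3.138, 0.007, -0.203]
force: [-0.9, 0.4, -1.0]
width: 24.2
```

>>> {"fn": "servo_tool", "kwargs": {"commands": [0,0,0,0,1,0,0,0,0,1,0,0,0,0,1,0,0,0,0,1,0,0,0,0,1]}}

```text
clock: 35.85
eef_pos: [409.7, -116.0, 278.1]
tool_rot: [3.141, 0.0, -0.207]
force: [-0.4, -0.2, -1.6]
width: 24.2
```

```bash
python3 -c "
from cap import *
plan(482,-130,275,-11.7)
d=ctrl.get_image('wrist'); cv2.imwrite('pics/w25.png',d['img']); u,v=proj(d,(482,-130,206)); print(u,v)
u,v=int(u),int(v);v=max(v,40); crop(d,u-50,v-40,u+50,v+40,7,'w25c.png')
c,s=np.cos(np.radians(-11.7)),np.sin(np.radians(-11.7))
print(u-50,v-40,[proj(d,(482+c*a-s*b,-130+s*a+c*b,206)).round(1).tolist() for a,b in((8,8),(8,-8),(-8,-8),(-8,8))])
plan(482,-130,275,-11.7)
"
```

```text
now [ 409.7 -116.   278.1] yaw -11.86 F [-0.4 -0.2 -1.6] wid 24.2 t 35.85
units tx ty tz tw: [ 2.944 -0.046  0.125 -0.026] rows>= 1.8
320.0759314818408 108.89904410298803
270 68 [[308.6, 97.0], [331.5, 96.9], [331.3, 120.6], [308.9, 120.6]]
now [ 409.7 -115.9  278.2] yaw -11.85 F [-0.5  0.3 -2.4] wid 24.5 t 35.9
units tx ty tz tw: [ 2.946 -0.041  0.127 -0.024] rows>= 1.8
```

View pics/w25.png

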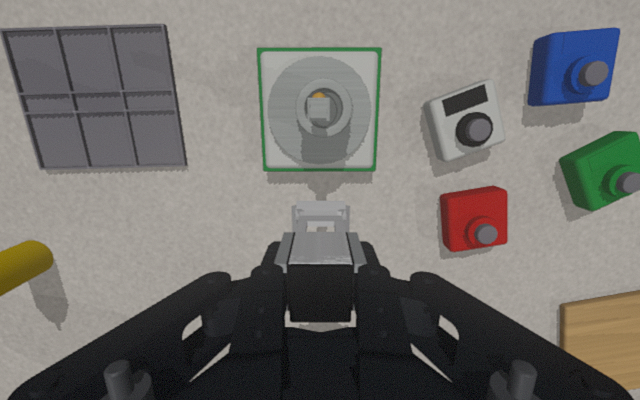

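View pics/w25c.png

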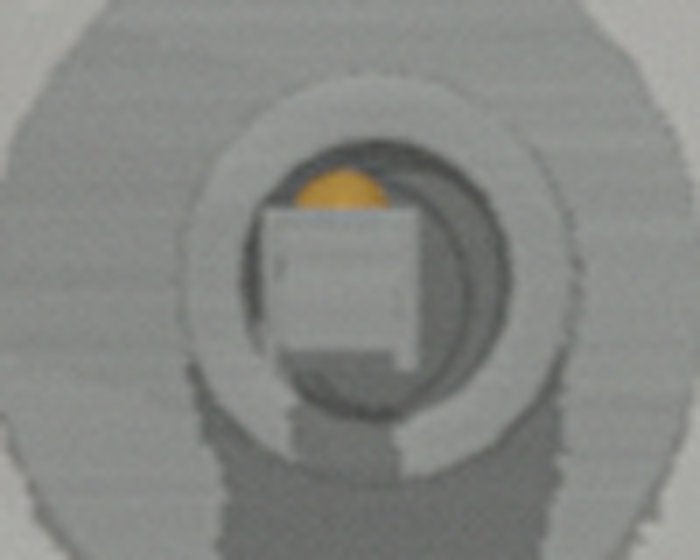

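```bash
python3 -c "
from cap import *
d=ctrl.get_image('wrist'); s=ctrl.read_state()['eef_pos']
crop(d,270,190,370,335,5,'w25d.png')
print(s, proj(d,[s[0],s[1],s[2]+43]))
for q in ((290,265),(353,265),(353,322),(290,322)): print((onz(d,*q,s[2]+43)-s).round(1))
"
```

```text
[ 409.6382757  -115.72568104  278.16437991] [322.99908639 297.68399011]
[16.5  9.3 43. ]
[ 11.6 -14.   43. ]
[-13.5  -9.5  43. ]
[-8.3 15.3 43. ]
```

View pics/w25d.png

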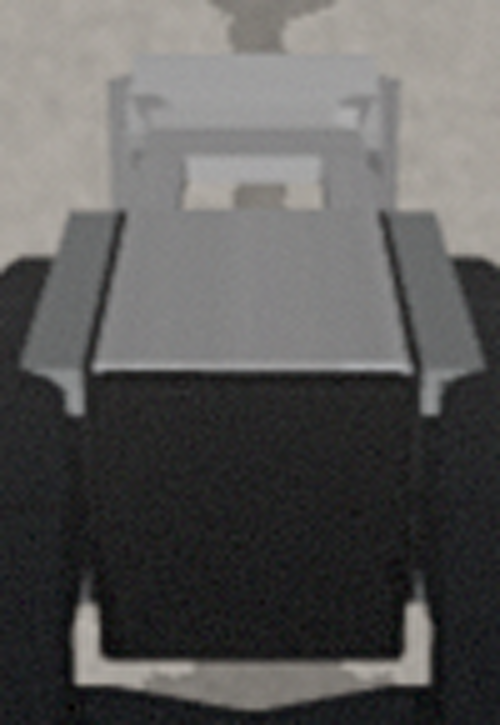

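The sleeve sits within about 1 mm of the tool axis, and its cap is square to the jaws. The post top measures (481.7,−129.2) with yaw of about −12°, and the button is on +x. Moving over it.

>>> {"fn": "servo_tool", "kwargs": {"commands": [0.4,0,0,0,1,1.1,-0.05,0,0,1,1.9,-0.08,0,0,1,2.5,-0.08,0,0,1,2.8,-0.08,0.3,0,1,2.9,-0.08,0.5,0,1,2.9,-0.08,0.5,0,1,2.9,-0.08,0.5,0,1,2.9,-0.08,0.5,0,1,2.9,-0.08,0.5,0,1]}}

```text
clock: 36.78
eef_pos: [480.4, -127.9, 265.9]
tool_rot: [-3.141, 0.0, -0.206]
force: [-0.0, 0.0, -1.6]
width: 24.6
```

```bash
python3 -c "
from cap import *
plan(481,-129,232,-11.8)
ctrl.get_image('top')
plan(481,-129,232,-11.8)
d=ctrl.get_image('wrist'); cv2.imwrite('pics/w26.png',d['img'])
"
```

```text
now [ 480.4 -127.9  265.9] yaw -11.81 F [-0.   0.  -1.6] wid 24.6 t 36.78
units tx ty tz tw: [ 0.033  0.036  1.357 -0.002] rows>= 0.8
now [ 480.5 -127.9  266. ] yaw -11.8 F [-0.5 -0.  -0.9] wid 24.2 t 36.83
units tx ty tz tw: [ 0.026  0.038  1.36  -0.   ] rows>= 0.8
```

View pics/w26.png

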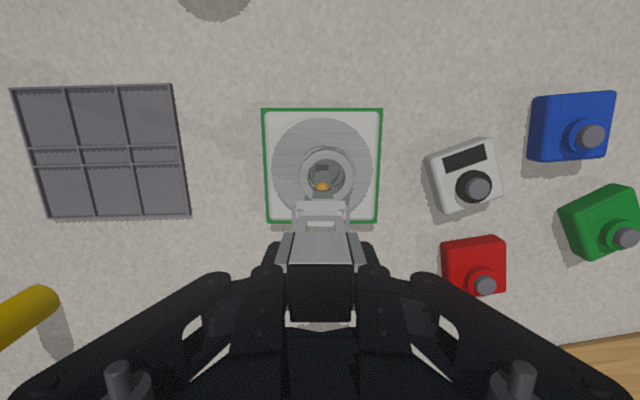

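The post and button (322,187) line up under the sleeve. Lowering slowly, so the flare goes just over the top.

>>> {"fn": "servo_tool", "kwargs": {"commands": [0.03,0.04,0.2,0,1,0.03,0.04,0.5,0,1,0.03,0.04,0.8,0,1,0.03,0.04,1.1,0,1,0.03,0.04,1.3,0,1,0.03,0.04,1.4,0,1,0.03,0.04,1.4,0,1,0.03,0.04,1.4,0,1]}}

```text
clock: 37.55
eef_pos: [481.5, -129.3, 230.7]
tool_rot: [3.141, 0.0, -0.206]
force: [-0.2, 0.4, -0.5]
width: 24.3
```

```bash
python3 -c "
from cap import *
plan(481,-129,222,-11.8)
d=ctrl.get_image('wrist'); crop(d,250,130,390,330,4,'w27.png')
crop(ctrl.get_image('scene'),265,140,335,225,7,'s27.png')
"
```

```text
now [ 481.5 -129.3  230.7] yaw -11.8 F [-0.2  0.4 -0.5] wid 24.3 t 37.55
units tx ty tz tw: [-0.021 -0.01   0.347  0.   ] rows>= 0.2
```

View pics/w27.png

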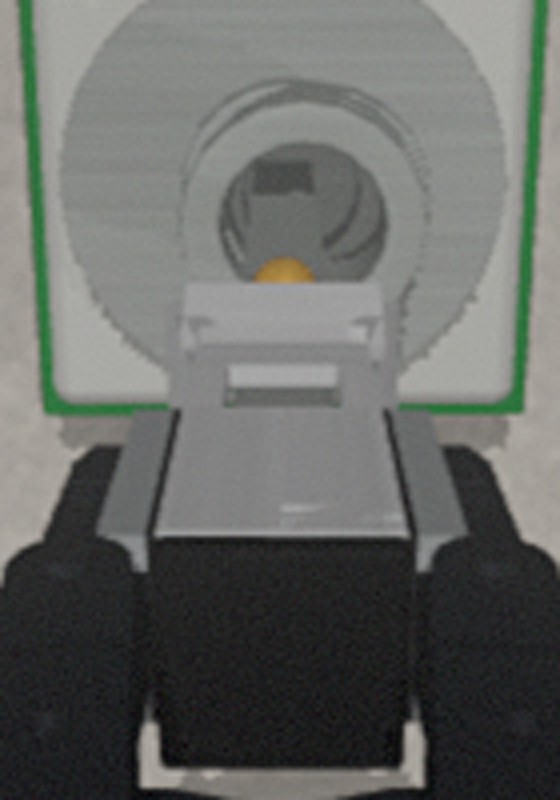

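View pics/s27.png

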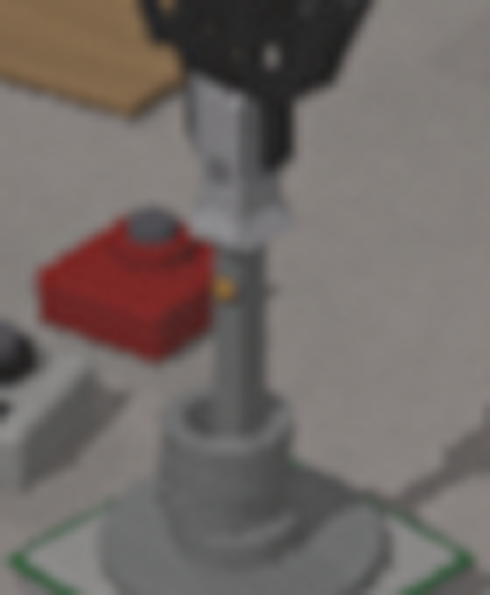

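The flare is over the post top and the hole is on the brass button's side. Down to just above the button.

>>> {"fn": "servo_tool", "kwargs": {"commands": [-0.02,0,0.15,0,1,-0.02,0,0.3,0,1,-0.02,0,0.45,0,1,-0.02,0,0.6,0,1,-0.02,0,0.6,0,1,-0.02,0,0.6,0,1]}}

```text
clock: 38.15
eef_pos: [480.8, -129.1, 215.5]
tool_rot: [3.142, 0.001, -0.206]
force: [0.9, 0.4, -0.6]
width: 24.7
```

```bash
python3 -c "
from cap import *
plan(481,-129,195,-11.8)
d=ctrl.get_image('wrist'); crop(d,250,130,390,330,4,'w28.png')
crop(ctrl.get_image('scene'),265,140,335,225,7,'s28.png')
"
```

```text
now [ 480.8 -129.1  215.5] yaw -11.79 F [ 0.9  0.4 -0.6] wid 24.7 t 38.15
units tx ty tz tw: [ 0.007 -0.005  0.819  0.001] rows>= 0.5
```

View pics/w28.png

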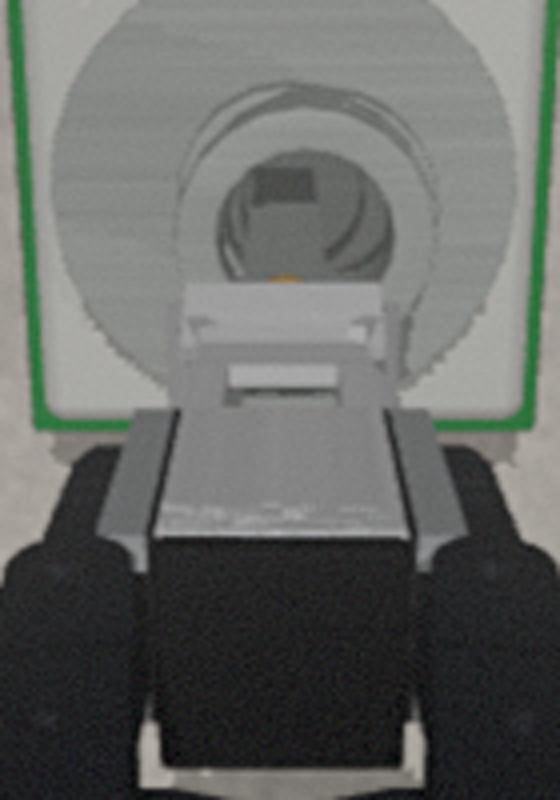

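>>> {"fn": "servo_tool", "kwargs": {"commands": [0,0,0.1,0,1,0,0,0.25,0,1,0,0,0.4,0,1,0,0,0.55,0,1,0,0,0.7,0,1,0,0,0.8,0,1,0,0,0.8,0,1]}}

```text
clock: 38.83
eef_pos: [481.8, -129.4, 195.6]
tool_rot: [3.141, -0.001, -0.206]
force: [2.8, -0.4, -0.2]
width: 24.5
```

```bash
python3 -c "
from cap import *
plan(481,-129,173,-11.8)
d=ctrl.get_image('wrist'); crop(d,250,130,390,330,4,'w29.png')
"
```

```text
now [ 481.8 -129.4  195.6] yaw -11.79 F [ 2.8 -0.4 -0.2] wid 24.5 t 38.83
units tx ty tz tw: [-0.034 -0.011  0.904  0.002] rows>= 0.5
```

View pics/w29.png

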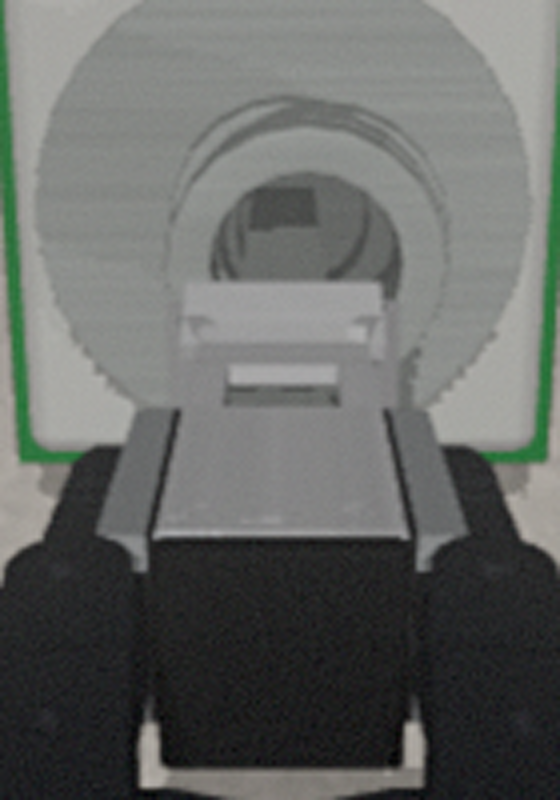

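The button is being pushed in: 2.8 N outward on the sleeve, with hardly any vertical force. Continuing to just above home.

>>> {"fn": "servo_tool", "kwargs": {"commands": [0,0,0.1,0,1,0,0,0.25,0,1,0,0,0.4,0,1,0,0,0.55,0,1,0,0,0.7,0,1,0,0,0.78,0,1,0,0,0.78,0,1,0,0,0.78,0,1]}}

```text
clock: 39.55
eef_pos: [480.6, -128.9, 175.3]
tool_rot: [3.141, 0.001, -0.206]
force: [5.2, -2.7, -8.2]
width: 24.2
```

>>> {"fn": "servo_tool", "kwargs": {"commands": [0,0,0.05,0,1,0,0,0.1,0,1,0,0,0.1,0,1]}}

```text
clock: 39.8
eef_pos: [480.6, -129.0, 173.4]
tool_rot: [-3.141, 0.001, -0.206]
force: [4.5, -1.8, -2.7]
width: 24.5
```

```bash
python3 -c "
from cap import *
plan(481,-129,173,-11.8)
d=ctrl.get_image('wrist'); crop(d,250,130,390,330,4,'w30.png')
"
```

```text
now [ 480.6 -129.   173.4] yaw -11.79 F [ 4.5 -1.8 -2.7] wid 24.5 t 39.8
units tx ty tz tw: [ 0.016 -0.001  0.017  0.002] rows>= 0.0
```

View pics/w30.png

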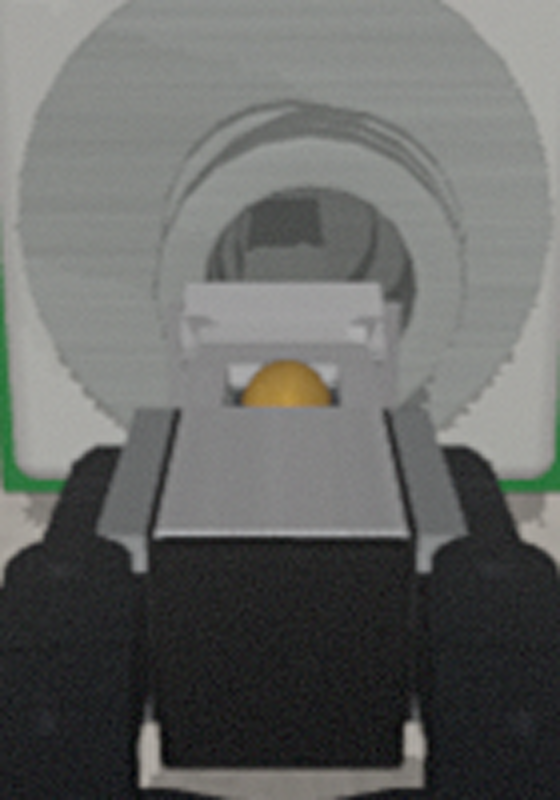

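The brass button has popped out through the hole, at crop (288,385). I'll push a bit further to seat the sleeve on the post top.

>>> {"fn": "servo_tool", "kwargs": {"commands": [0.02,0,0.04,0,1,0.02,0,0.08,0,1,0.02,0,0.1,0,1,0.02,0,0.1,0,1]}}

```text
clock: 40.18
eef_pos: [480.7, -128.8, 172.8]
tool_rot: [-3.139, 0.001, -0.206]
force: [-3.3, 2.8, 17.2]
width: 24.2
```

```bash
python3 -c "
from cap import *
plan(481,-129,173,-11.8)"
```

```text
now [ 480.7 -128.8  172.8] yaw -11.81 F [-3.3  2.8 17.2] wid 24.2 t 40.18
units tx ty tz tw: [ 0.014  0.003 -0.008 -0.001] rows>= 0.0
```

17 N upward, so it is seated on the post top. Releasing and rising clear.

>>> {"fn": "servo_tool", "kwargs": {"commands": [0,0,-0.04,0,1,0,0,-0.04,0,0.4,0,0,-0.04,0,0.2,0,0,-0.04,0,0.2,0,0,-0.04,0,0.2,0,0,-0.04,0,0.2]}}

```text
clock: 40.68
eef_pos: [481.1, -129.1, 172.0]
tool_rot: [3.142, 0.001, -0.206]
force: [-0.5, 0.5, 0.8]
width: 68.6
```

>>> {"fn": "servo_tool", "kwargs": {"commands": [0,0,-0.3,0,0.2,0,0,-0.9,0,0.2,0,0,-1.8,0,0.2,0,0,-3,0,0.2,0,0,-4,0,0.2,0,0,-4.4,0,0.2,0,0,-4.4,0,0.2,0,0,-4.4,0,0.2]}}

```text
clock: 41.35
eef_pos: [481.4, -128.8, 282.1]
tool_rot: [-3.141, -0.0, -0.205]
force: [-0.0, 0.6, -0.9]
width: 68.4
```

```bash
python3 -c "
from cap import *
plan(425,-315,150,-11.8)
d=ctrl.get_image('wrist'); cv2.imwrite('pics/w31.png',d['img'])
crop(ctrl.get_image('scene'),265,140,335,225,7,'s31.png')
"
```

```text
now [ 481.4 -128.8  282.1] yaw -11.76 F [-0.   0.6 -0.9] wid 68.4 t 41.35
units tx ty tz tw: [-6.900e-01  7.753e+00  5.284e+00  7.000e-03] rows>= 5.6
```

View pics/w31.png

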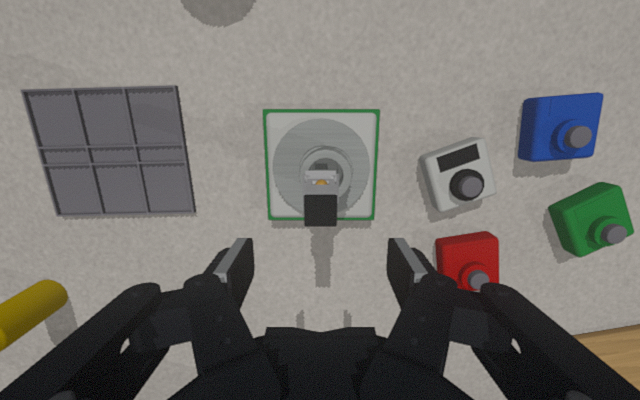

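View pics/s31.png

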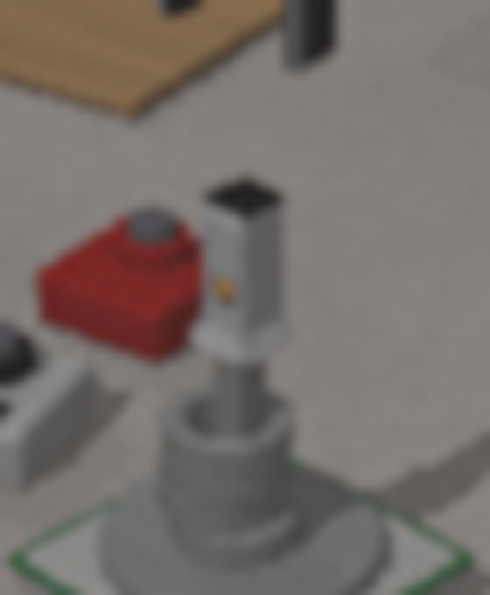

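The press is locked, with the brass showing in the hole at scene crop (225,288) and the sleeve seated. The white timer's start button is at wrist (466,185). The red, blue and green look-alikes are at (479,280), (578,137) and (613,234). I'll measure the button from two cameras and move above it with the jaws shut.

```bash
python3 -c "
from cap import *
d=ctrl.get_image('wrist'); t=ctrl.get_image('top')
crop(d,410,130,530,240,5,'w32.png'); crop(t,365,205,405,245,14,'t32.png')
print(onz(d,467.5,184.5,53),onz(t,385.5,228.8,53), tri([(d,467.5,184.5),(t,385.5,228.8)]))
"
```

```text
[ 424.01866783 -312.74480388   53.        ] [ 420.32176865 -320.52893708   53.        ] [ 420.49897772 -321.04946482   39.44734902]
```

View pics/w32.png

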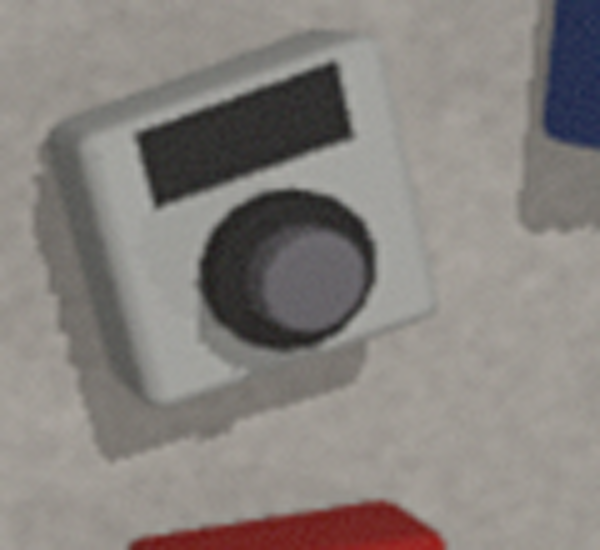

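View pics/t32.png

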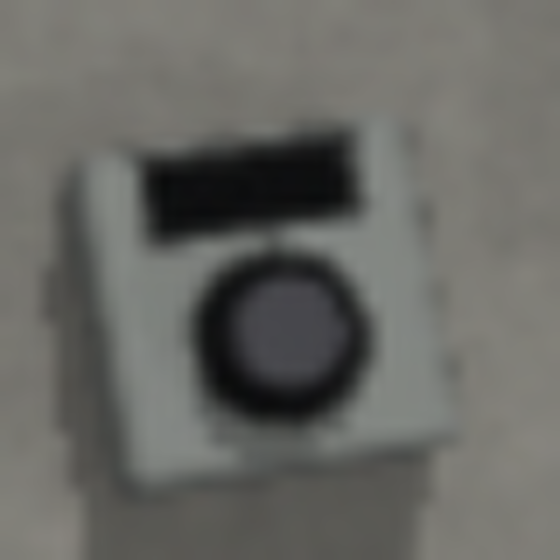

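The button's top centre is at wrist (472.6,185.4) and top (385.9,228.7).

```bash
python3 -c "
from cap import *
d=ctrl.get_image('wrist'); t=ctrl.get_image('top')
print(onz(d,472.6,185.4,53),onz(t,385.9,228.7,53), tri([(d,472.6,185.4),(t,385.9,228.7)]))
plan(422,-319,130,-11.8)
"
```

```text
[ 421.33552729 -319.57900811   53.        ] [ 420.67523513 -321.91054826   53.        ] [ 420.57915164 -321.8492469    49.72717452]
now [ 481.  -129.   281.4] yaw -11.8 F [-0.1 -0.2 -0.3] wid 68.5 t 41.65
units tx ty tz tw: [-0.755  7.92   6.055 -0.   ] rows>= 6.0
```

>>> {"fn": "servo_tool", "kwargs": {"commands": [0,0.8,0,0,1,-0.1,2.1,0,0,1,-0.2,3.5,0,0,1,-0.4,4.9,0.6,0,1,-0.6,6.2,1.8,0,1,-0.75,7.2,3,0,1,-0.8,7.8,4.2,0,1,-0.8,7.95,5.2,0,1,-0.8,7.95,5.8,0,1,-0.8,7.95,6,0,1]}}

```text
clock: 42.48
eef_pos: [419.4, -319.0, 129.3]
tool_rot: [-3.14, 0.005, -0.208]
force: [-0.3, 0.4, 0.7]
width: 0.4
```

>>> {"fn": "servo_tool", "kwargs": {"commands": [0,0,0,0,1,0,0,0,0,1,0,0,0,0,1,0,0,0,0,1]}}

```text
clock: 42.82
eef_pos: [422.1, -319.9, 133.3]
tool_rot: [3.141, -0.002, -0.205]
force: [-0.8, -0.1, -0.2]
width: 0.0
```

```bash
python3 -c "
from cap import *
plan(421,-320.3,70,-11.8)
d=ctrl.get_image('wrist'); cv2.imwrite('pics/w33.png',d['img']); print(proj(d,(421,-320.3,53)))
"
```

```text
now [ 422.1 -319.9  133.3] yaw -11.74 F [-0.8 -0.1 -0.2] wid 0.0 t 42.82
units tx ty tz tw: [-0.038  0.025  2.533  0.01 ] rows>= 1.5
[322.25841222 206.32579404]
```

View pics/w33.png

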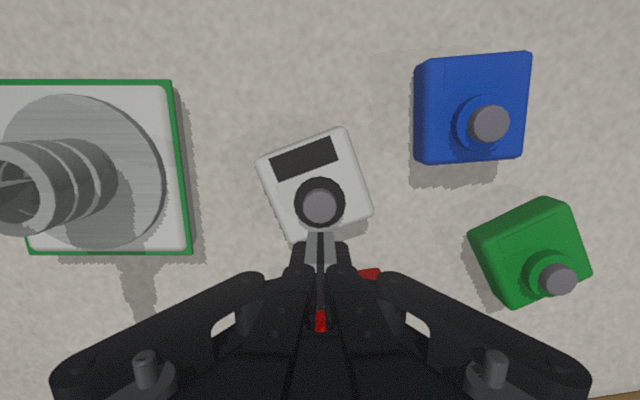

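The button top is at (320,207) against a predicted (322,206), so the fingertips line up. Descending to just above it.

>>> {"fn": "servo_tool", "kwargs": {"commands": [-0.04,0,0.6,0,1,-0.04,0,1.3,0,1,-0.04,0,2,0,1,-0.04,0,2.5,0,1,-0.04,0,2.8,0,1,-0.04,0,2.9,0,1,-0.04,0,2.9,0,1,-0.04,0,2.9,0,1]}}

```text
clock: 43.53
eef_pos: [420.6, -319.9, 60.3]
tool_rot: [3.141, -0.001, -0.206]
force: [-0.3, -0.9, -0.4]
width: -0.0
```

```bash
python3 -c "
from cap import *
plan(421,-319.8,47,-11.8)
d=ctrl.get_image('wrist'); crop(d,240,150,400,300,5,'w34.png')
"
```

```text
now [ 420.6 -319.9   60.3] yaw -11.8 F [-0.3 -0.9 -0.4] wid -0.0 t 43.53
units tx ty tz tw: [ 0.017 -0.008  0.533  0.001] rows>= 0.3
```

View pics/w34.png

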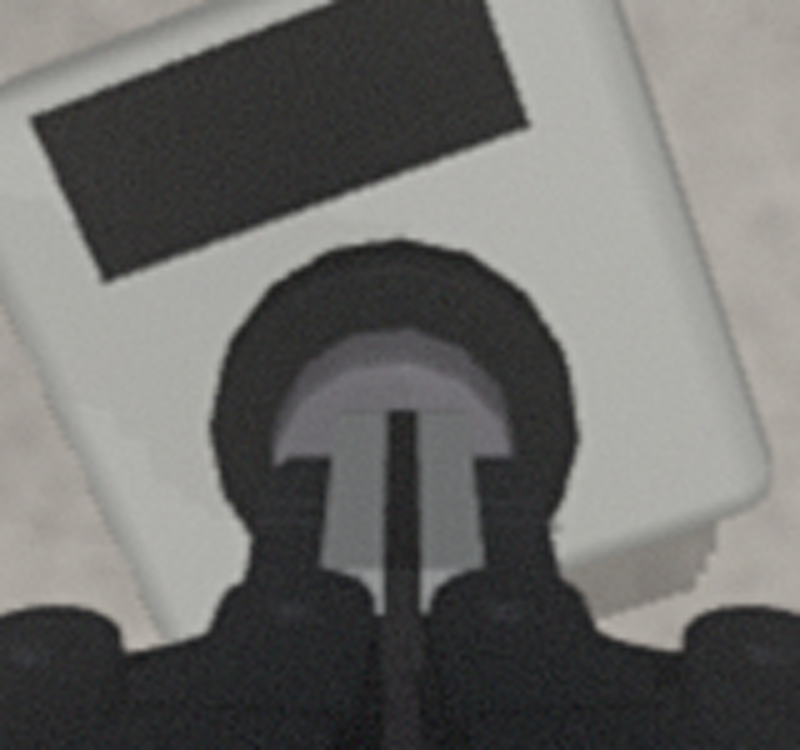

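The fingertips are centred over the button. I'll press in steps and watch the force.

>>> {"fn": "servo_tool", "kwargs": {"commands": [0,0,0.15,0,1,0,0,0.3,0,1,0,0,0.4,0,1,0,0,0.5,0,1,0,0,0.5,0,1,0,0,0.5,0,1]}}

```text
clock: 44.08
eef_pos: [421.0, -320.3, 50.6]
tool_rot: [-3.141, -0.004, -0.207]
force: [-3.7, 4.6, 34.3]
width: 0.3
```

>>> {"fn": "servo_tool", "kwargs": {"commands": [0,0,0.04,0,1,0,0,0.08,0,1,0,0,0.08,0,1]}}

```text
clock: 44.33
eef_pos: [421.0, -320.4, 50.3]
tool_rot: [-3.14, -0.006, -0.207]
force: [-5.6, 8.3, 50.9]
width: -0.0
```

50 N is too much, so something has bottomed. I'll look before letting go and ease off the load first.

>>> {"fn": "servo_tool", "kwargs": {"commands": [0,0,-0.08,0,1,0,0,-0.12,0,1]}}

```text
clock: 44.5
eef_pos: [421.0, -320.2, 50.9]
tool_rot: [-3.142, -0.004, -0.206]
force: [-2.3, 2.0, 15.5]
width: 0.4
```

```bash
python3 -c "
from cap import *
plan(421,-319.8,47,-11.8)
d=ctrl.get_image('wrist'); crop(d,240,150,400,300,5,'w35.png')
crop(ctrl.get_image('scene'),235,165,305,225,9,'s35.png')
"
```

```text
now [ 421.  -320.2   50.9] yaw -11.83 F [-2.3  2.  15.5] wid 0.4 t 44.5
units tx ty tz tw: [-0.004 -0.017  0.156 -0.004] rows>= 0.1
```

View pics/w35.png

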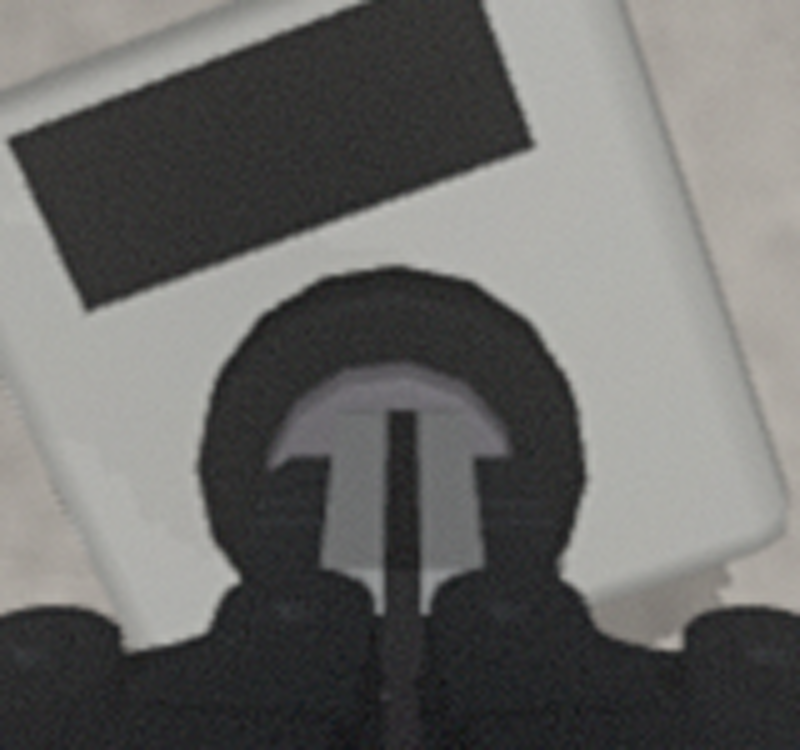

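View pics/s35.png

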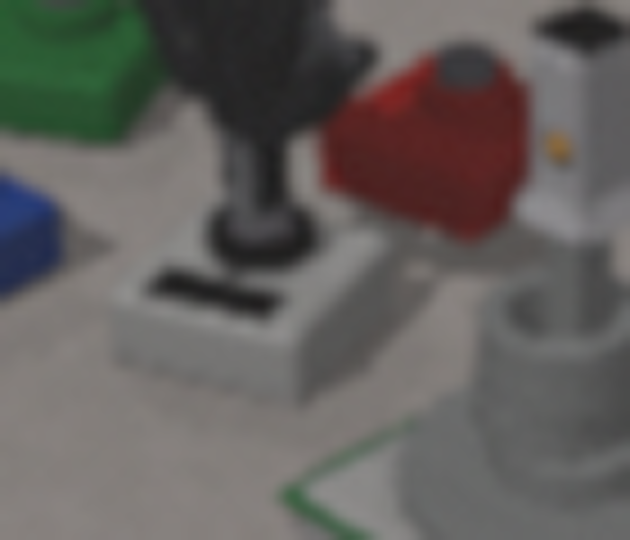

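The button's visible side wall has shrunk from about 35 to 15 px, and the last 0.6 mm was very stiff, so it looks to be at its stop. I'll rise in small steps to see over what stroke the spring force fades.

>>> {"fn": "servo_tool", "kwargs": {"commands": [0,0,-0.06,0,1,0,0,-0.06,0,1,0,0,-0.06,0,1]}}

```text
clock: 44.85
eef_pos: [421.0, -320.2, 51.0]
tool_rot: [3.141, -0.002, -0.206]
force: [0.4, 1.1, 12.1]
width: -0.2
```

>>> {"fn": "servo_tool", "kwargs": {"commands": [0,0,-0.06,0,1,0,0,-0.06,0,1,0,0,-0.06,0,1]}}

```text
clock: 45.1
eef_pos: [421.0, -320.2, 51.7]
tool_rot: [3.141, -0.002, -0.206]
force: [1.6, -0.7, 4.1]
width: -0.3
```

>>> {"fn": "servo_tool", "kwargs": {"commands": [0,0,-0.08,0,1,0,0,-0.08,0,1,0,0,-0.08,0,1]}}

```text
clock: 45.35
eef_pos: [420.8, -320.1, 53.5]
tool_rot: [3.141, -0.001, -0.206]
force: [1.4, -1.7, 3.7]
width: -0.0
```

>>> {"fn": "servo_tool", "kwargs": {"commands": [0,0,-0.08,0,1,0,0,-0.08,0,1,0,0,-0.08,0,1]}}

```text
clock: 45.6
eef_pos: [420.1, -319.3, 55.1]
tool_rot: [-3.141, 0.001, -0.206]
force: [1.8, -0.4, 3.5]
width: -0.1
```

>>> {"fn": "servo_tool", "kwargs": {"commands": [0,0,-0.08,0,1,0,0,-0.08,0,1,0,0,-0.08,0,1]}}

```text
clock: 45.85
eef_pos: [419.7, -318.8, 57.0]
tool_rot: [-3.141, 0.001, -0.206]
force: [0.3, 0.6, 1.7]
width: 0.2
```

>>> {"fn": "servo_tool", "kwargs": {"commands": [0,0,-0.08,0,1,0,0,-0.08,0,1,0,0,-0.08,0,1]}}

```text
clock: 46.1
eef_pos: [420.1, -319.0, 59.1]
tool_rot: [-3.141, 0.001, -0.206]
force: [0.2, 0.3, 1.3]
width: -0.2
```

The spring force runs from about 4 N at 51.5 mm to about 1–2 N at 57 mm, and rises hard below 51. That is the full 6 mm stroke, and the button followed back up. Rising clear for a final look.

>>> {"fn": "servo_tool", "kwargs": {"commands": [0,0,-0.6,0,1,0,0,-1.8,0,1,0,0,-3.2,0,1,0,0,-4.6,0,1,0,0,-6,0,1,0,0,-7.4,0,1,0,0,-8.4,0,1,0,0,-8.8,0,1,0,0,-8.8,0,1,0,0,-8.8,0,1]}}

```text
clock: 46.93
eef_pos: [420.2, -318.8, 278.5]
tool_rot: [-3.141, 0.0, -0.205]
force: [0.1, 0.8, -1.1]
width: -0.2
```

```bash
python3 -c "
from cap import *
plan(421,-319.8,280,-11.8)
d=ctrl.get_image('wrist'); cv2.imwrite('pics/w36.png',d['img'])
s=ctrl.get_image('scene'); crop(s,230,140,350,250,6,'s36.png'); cv2.imwrite('pics/s36f.png',s['img']); cv2.imwrite('pics/t36.png',ctrl.get_image('top')['img'])
"
```

```text
now [ 420.2 -318.8  278.5] yaw -11.76 F [ 0.1  0.8 -1.1] wid -0.2 t 46.93
units tx ty tz tw: [ 0.039  0.034 -0.059  0.007] rows>= 0.0
```

View pics/w36.png

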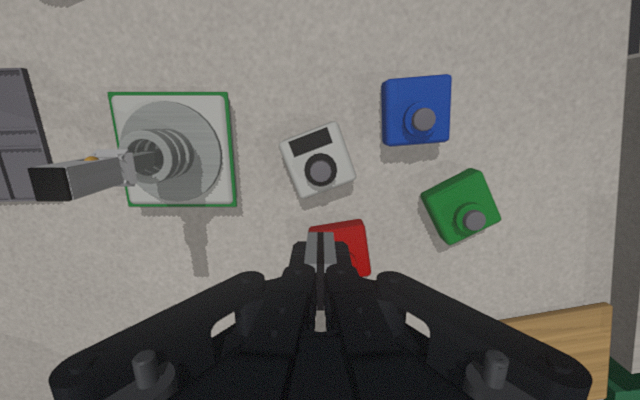

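View pics/s36.png

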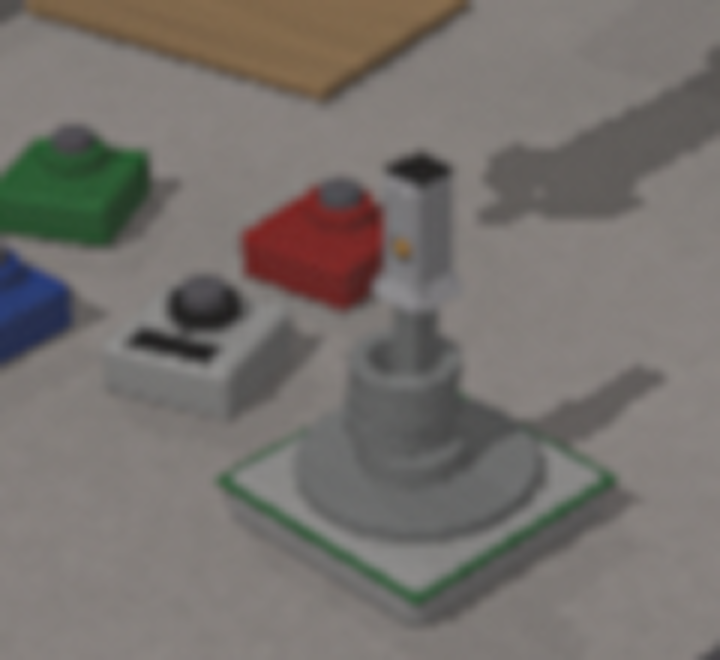

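View pics/t36.png

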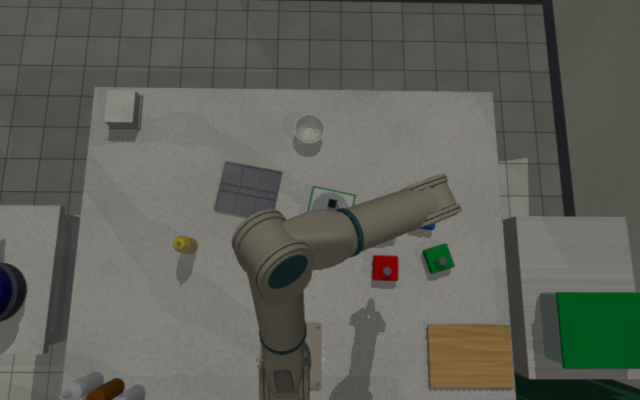

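The final views show everything in place:
- **Press:** four rings stacked on the plate, the sleeve home, and brass showing in its hole at scene crop (402,247).
- **Timer:** the start button is back up.
- **Everything else:** the tray is empty, and the bowl (309,129) and bottle (184,244) have not moved.

Handing in.

```bash
python3 -c "
from cell import ctrl
print(ctrl.finish_job())"
```

```text
the job is handed in; nothing more can be done
None
```

I loaded and locked the press, pressed the timer's start button, and handed the job in at about 47 s of robot time. All four ring weights from the tray are stacked over the post. The sleeve is home with its hole on the button's side.

**Last checks**
- **Lock:** the brass button shows through the sleeve's hole in both the wrist and scene views. The sleeve met about 17 N when pushed onto the post top.
- **Timer:** the button went through its full 6 mm stroke, judged by how the spring force faded on the way up. It looked up again in the last pictures.
- **Surroundings:** the tray is empty. The bowl and bottle are at the same top-view pixels as at the start.

**What did not go as expected**
- **Press force:** I briefly pushed the timer button with about 51 N against its stop, using the shut fingertips. That is more than needed and above the 40 N limit, though the limit is stated for the arm and the gripper's body, and I saw no harm.
- **Measured readings:**
  - Contact with the timer button came about 4 mm higher than its stated height.
  - The finger opening read about 56.5 mm on the 60 mm rings.

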